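Weigh out a charge of grinding balls from the dosing wheel

TASK

Make up a charge of grinding balls for the mill. With the weigh pan still empty, turn the dial's bezel until its zero mark stands at the pointer; then turn the dosing wheel, either way, so that every ball in it drops through the hole into the pan, while the one cylinder stays in its pocket. When all the balls lie in the pan, tip them together with the lever into the open box standing under the pan's lip, let the pan swing back, then stand the box in the middle of the grey mat and close it with its lid.

Things in the scene. Friction and masses are not known exactly. Their poses are not given: they have to be found in the camera images.
- station: white dosing station fixed to the bench, base 126 x 396 x 22 mm; origin: centre of its underside; y along it from the box's place (-y end) past the wheel to the dial (+y end), x away from the robot. In its frame (mm): wheel axis (0, 50), drop hole (0, -5), box place (0, -136), pan hinge along x at y -65, z 105, dial axis (0, 166). Square deck 160 x 160 under the wheel, top at z 203
- drop_hole (a point): centre of the 35 mm drop hole at the top of the deck under the dosing wheel, right above the weigh pan. A ball or cylinder lies on the deck in its pocket, is pushed round by the wheel and falls once its centre is about 17 mm or less from this point. At the start an empty pocket is near the hole
- wheel: white dosing wheel 156 mm across, 26 mm thick, flat on the deck, turns either way without stops (friction 0.04 N m); origin on its axis at its underside. Six open pockets, about 33 mm wide, 60 degrees apart, centres 55 mm from the axis, one along wheel -y. On top in the middle a black grip bar 14 mm wide (wheel x), 50 mm long (wheel y), from 26 to 56 mm above the origin
- ball_0: steel grinding ball, 25 mm across, 64 g, origin at its centre; at the start in one of the wheel's pockets. Two to four balls are present
- ball_1: another such ball, if present
- ball_2: another such ball, if present
- ball_3: another such ball, if present
- cylinder: steel grinding cylinder standing in a pocket of the wheel, 25 mm across, 25 mm high, flat top, origin at its centre; it belongs to another charge and stays in the wheel. It falls just as a ball does if its pocket comes over the hole
- weigh_pan (a joint): tip angle of the steel weigh pan (52 mm wide inside, walls 26 mm, open at its lip towards the box): 0 at rest, where its floor slopes 0.14 rad away from the lip so that balls stay in; 1.0 (stop) fully tipped, rear end up. It swings back to 0 by its own weight when let go
- pan_mid (a point): middle of the weigh pan, 7 mm above its floor, under the drop hole
- lever_knob (a point): centre of the black ball knob, 24 mm across, on the tip lever (8 mm rod, upright at rest) at the pan's robot side; it swings at 95 mm radius about the hinge under it (along station x). Drawing it towards the box's end (station -y) and down along that arc tips the pan, with about 2 N. The hinge rides on the weighing spring (400 N/m) and can sink 11 mm
- dial_bezel (a joint): angle of the dial's bezel, which carries the white dial face; counter-clockwise from above is positive, range -2.2 to 2.2. The knurled aluminium bezel is 58 mm across, its top at z 256 mm, 20 mm high, on a round white head of the same width on a post; grip it from above across its width. It stays where it is left (friction 0.03 N m)
- zero_mark (a point): the broad black zero mark on the dial face, 20 mm from the dial's axis, turning with the bezel; at bezel angle 0 it lies on the robot's side of the axis (station -x)
- dial_pointer (a joint): angle of the dial's pointer, same zero and direction as the bezel, moved only by the weight in the pan (about 0.47 per ball, near 0 with the pan empty); the dial reads zero when bezel angle and pointer angle are equal, that is when the zero mark is at the pointer's tip
- pointer_tip (a point): tip of the pointer, 20 mm from the dial's axis
- box_place (a point): place for the box on the station's base, 22 mm above the bench: here goes the centre of the box's underside, long side along station y. Low fences, 8 mm high, stand 2 to 4 mm clear of the box at its +x and +y sides; the pan's lip, 100 to 125 mm high, is above its +y end
- box: open aluminium charge box 64 mm wide (x), 116 mm long (y), 45 mm high, walls 3 mm, about 0.2 kg; origin at the centre of its underside; grip it across its width. At the start it is empty, on the bench to the robot's right
- lid: loose flat lid of the box, plate 64 (x) x 116 (y) x 3 mm over a lip 52 x 104 x 6 mm that goes inside the box, 3 mm clear all round; origin at the centre of the lip's underside; black grip bar on top 14 mm wide (x), 60 mm long (y), 9 to 31 mm above the origin. Seated, its origin is 39 mm above the box's origin; either way round
- mat: flat grey mat 120 mm (x) x 140 mm (y) x 3 mm, fixed on the bench beside the station's box end (robot's right), origin at the centre of its underside

How it is judged:
On the way, in this order (a step that is already met when the one before it is completed fails the run):
1. the dial reads zero (zero mark within 0.09 rad of the pointer) while every ball is still in the wheel (angle between the x axis of zero_mark and the x axis of pointer_tip, either way round below 0.09 rad and z of each of ball_0, ball_1, ball_2, ball_3 in the frame of wheel above 0 m), for 0.3 s.
2. all the balls lie in the level weigh pan together (value of joint weigh_pan below 0.1 rad and distance between each of ball_0, ball_1, ball_2, ball_3 and pan_mid below 0.06 m), for 0.3 s.
3. all the balls have been tipped into the box (x of ball_0 in the frame of box between -0.03 and 0.03 m and y of ball_0 in the frame of box between -0.056 and 0.056 m and z of ball_0 in the frame of box between 0.008 and 0.045 m and x of ball_1 in the frame of box between -0.03 and 0.03 m and y of ball_1 in the frame of box between -0.056 and 0.056 m and z of ball_1 in the frame of box between 0.008 and 0.045 m and x of ball_2 in the frame of box between -0.03 and 0.03 m and y of ball_2 in the frame of box between -0.056 and 0.056 m and z of ball_2 in the frame of box between 0.008 and 0.045 m and x of ball_3 in the frame of box between -0.03 and 0.03 m and y of ball_3 in the frame of box between -0.056 and 0.056 m and z of ball_3 in the frame of box between 0.008 and 0.045 m and horizontal distance between box and box_place below 0.05 m), for 0.2 s.
At the end, for the whole second after the job is handed in: All the balls are in the box; the box stands upright on the mat with its centre within 40 mm of the mat's centre; the lid is seated flat on it (within 7 mm, its lip inside the box); the weigh pan has swung back to within 0.1 rad of rest; the cylinder is still in its pocket of the wheel (x of ball_0 in the frame of box between -0.03 and 0.03 m and y of ball_0 in the frame of box between -0.056 and 0.056 m and z of ball_0 in the frame of box between 0.008 and 0.045 m and x of ball_1 in the frame of box between -0.03 and 0.03 m and y of ball_1 in the frame of box between -0.056 and 0.056 m and z of ball_1 in the frame of box between 0.008 and 0.045 m and x of ball_2 in the frame of box between -0.03 and 0.03 m and y of ball_2 in the frame of box between -0.056 and 0.056 m and z of ball_2 in the frame of box between 0.008 and 0.045 m and x of ball_3 in the frame of box between -0.03 and 0.03 m and y of ball_3 in the frame of box between -0.056 and 0.056 m and z of ball_3 in the frame of box between 0.008 and 0.045 m and horizontal distance between cylinder and wheel below 0.075 m and z of cylinder in the frame of wheel above 0 m and horizontal distance between box and mat below 0.04 m and height (world z) of box below 0.008 m and angle between each of box, lid's own z axis and vertical below 0.06 rad and horizontal distance between lid and box below 0.007 m and z of lid in the frame of box between 0.036 and 0.0425 m and angle between the y axis of lid and the y axis of box, either way round below 0.1 rad and value of joint weigh_pan below 0.1 rad and linear speed of each of box, lid below 0.02 m/s); the robot touches nothing.
It fails at once if the cylinder falls through the drop hole or leaves the wheel (z of cylinder in the frame of wheel below -0.01 m or horizontal distance between cylinder and wheel above 0.085 m).
Of ball_0, ball_1, ball_2, ball_3 only 2 to 4 are there at a start; the rules pass over those that are not, and their reading is None.
At some moment in a run one of box, lid may be knocked a few centimetres aside while the robot is not near it.
Once in a run the grip may slacken for a moment while it holds something.
It also fails if it takes over 200 s, if anything falls off the work surface, if the arm or the gripper's body presses on something with over 40 N, if the wrist force passes 120 N, or if a joint passes its speed limit or range.

ROBOT

A 6-joint arm with a two-finger parallel gripper is mounted at the origin on a cart in front of the work surface, level with it; the furniture and walls round the work are solid. World frame = base frame: x ahead of the robot, y to its left, z up, the work surface at z = 0. Lengths are in m, angles in rad, forces in N, time in s.
With the tool pointing down it reaches from about 0.3 to 0.775 m from the base axis. Payload 14.6 kg.
Tool frame: the origin (TCP) lies midway between the tips of the shut fingers; the grasp point (between the pads) lies 19 mm behind it; z points along the fingers, y is the line along which they close (so a half turn about z gives the same grasp; the last joint's range is limited). The gripper opens to 94 mm and grips with 3 to 60 N. Pads are 16 mm wide; open, the fingers measure 119 mm over their backs; the gripper's body (75 mm by 177 mm) begins 78 mm behind the grasp point.
Start: joints at [1.127, 0.3, 1.521, -0, 1.321, -0.067], TCP at [0.202, 0.511, 0.205] pointing down, gripper open.
Joint ranges: [-3.03, 3.03], [-0.79, 2.21], [0.23, 2.52], [-1.04, 4.18], [0, 3.07], [-2.55, 2.55]. Speed limits (rad/s): [2.22, 2.22, 2.57, 3.14, 3.14, 3.14].

INTERFACE

Orientations are given as a rotation vector (axis times angle).
In Python, from workcell import manip, eyes, workorder gives the robot as it stands.
- The arm moves only by the tool arm_command, never from a script. Its argument "commands" is a list of rows, each an object with "xyz": the shift along the tool's x, y, z in units of 25 mm (1.0 is 25 mm), a list of three; "twist": the turn, a rotation vector about the tool's x, y, z in units of 5 degrees (1.0 is 5 degrees), a list of three. In form: [{"xyz": [dx, dy, dz], "twist": [wx, wy, wz]}, ...]. A call has 1 to 12 rows; each row is the pose to reach, as a shift and turn from the pose commanded when the call began, along the tool's axes at that moment; what a row does not reach only later rows make up. A row lasts 1/10 s, in which the tool goes at most 50 mm and 8.59 degrees, less where a joint would pass 70% of its speed; a pose out of reach is approached as far as the arm can. A call with a gripper value outside its range is refused whole. "fingers" is the finger opening in mm, from 0 to 94, set as the call begins (left out, the last holds). The fingers move at their own pace and stop on an object; the grip force is fixed at half the most. Time passes only in rows, so rows that repeat a pose let the fingers close. It gives the time, the measured TCP pose, the force, the opening and the grip force at its end, in the units of the state.
- manip.get_state(): the state, without advancing time (a new reading comes with each control period).
- eyes.get_image(name): name is "scene" or "top"; returns the picture (400x640x3 uint8, blue, green, red); there is no depth.
- eyes.camera_info(name): a dict with "fx", "fy", "cx", "cy" (pixels), "k1" (the pictures are not rectified: a ray, as slopes to the right and down, at radius r is drawn at 1 + k1 r^2 times it, then the intrinsics apply), "R" (3x3) and "t" (3): a world point X has camera coordinates R X + t. Camera axes: x right, y down, z forward; pixel columns grow to the right and rows downward; lengths in m; the calibration is good to about 2 mm. A picture is of the moment at which its call begins. camera_info takes no time and is no camera call.
- workorder.job_done(): hands the job in; it is judged then, once.
The state is a dict: "time": time; "qpos": joint angles; "joint_velocities": joint speeds; "joint_efforts": joint torques, N m; "position": TCP position; "ee_rot": TCP orientation; "ft_force": force on the tool from outside, world axes, zero at the start; "wrist_torque": the same for the moment, N m; "grip_width": opening from 0.0 (shut) to 1.0 (fully open); "finger_force": force on a finger pad.
Only numpy, scipy, OpenCV 4.12 (cv2) and the standard library are available. Lean on these libraries where they do the work, as an engineer would, in place of code of your own. Each camera call takes 0.05 s, during which the arm holds its last target. There are 200 camera calls.

## Working session

There is one attempt and no reset: what is moved stays moved. The work goes in short steps, Python scripts to look and compute and a tool call to move; the robot and the scene stay as the last step left them, time stands still between calls to the robot, and variables do not carry over. Pictures are saved under pics/ and viewed, at most 14 in all, crops included, and the job is handed in when it is done.

Besides the shell and the picture viewer there is one more tool, called as name(argument=value, ...), one argument or row to a line, values as JSON. arm_command: Moves the arm, as the interface text tells. Its arguments: {"type":"object","properties":{"commands":{"type":"array","items":{"type":"object","properties":{"xyz":{"type":"array","items":{"type":"number"}},"twist":{"type":"array","items":{"type":"number"}}}}},"fingers":{"type":"number"}},"required":["commands"]}

```bash
mkdir -p pics; ls; python3 - <<'E'
from workcell import manip, eyes
import cv2
for n in("scene","top"):
    cv2.imwrite(f"pics/{n}0.png",eyes.get_image(n)); c=eyes.camera_info(n); print(n,c)
print(manip.get_state())
E
```

```text
pics
scene {'fx': 494.58179609054895, 'fy': 494.58179609054895, 'cx': 314.4660154030266, 'cy': 206.2474068198169, 'k1': -0.002115767327194171, 'R': array([[ 0.63626969, -0.77124519,  0.01848599],
       [-0.53723398, -0.46015524, -0.70684991],
       [ 0.55366102,  0.43981587, -0.70712196]]), 't': array([-0.28811754,  0.36310497,  1.61398981])}
top {'fx': 406.07901445827036, 'fy': 406.07901445827036, 'cx': 320.34796051812975, 'cy': 201.08239223865223, 'k1': 0.01174843196338654, 'R': array([[ 0.02350495, -0.99954545,  0.01887862],
       [-0.9903858 , -0.02585623, -0.13589491],
       [ 0.13632127, -0.01550291, -0.99054337]]), 't': array([-0.04674411,  0.48199621,  1.1870087 ])}
{'time': 0.1, 'qpos': array([ 1.12742579e+00,  3.00431178e-01,  1.52153243e+00,  1.97871364e-06,
        1.32069007e+00, -6.65795612e-02]), 'joint_velocities': array([ 0.00025053, -0.00011144, -0.00322906,  0.00062083, -0.00085478,
       -0.00079829]), 'joint_efforts': array([ 1.66052650e-03, -5.32642329e+01, -3.53283691e+01,  7.10249855e-02,
        2.34128174e-02, -6.32627894e-05]), 'position': array([0.20225504, 0.51120414, 0.2049288 ]), 'ee_rot': array([-5.88317163e-01, -3.08574005e+00,  1.61187011e-03]), 'ft_force': array([-0.08892405,  0.18990324, -0.30221091]), 'wrist_torque': array([ 0.0535474 , -0.02182468,  0.00540693]), 'finger_force': 0.0, 'grip_width': 0.9963689847338644}
```

View pics/scene0.png

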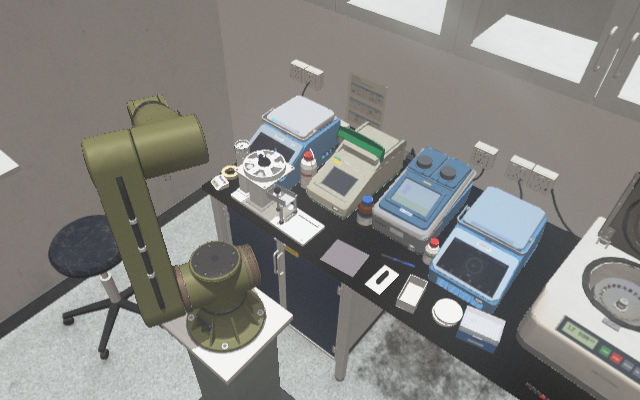

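View pics/top0.png

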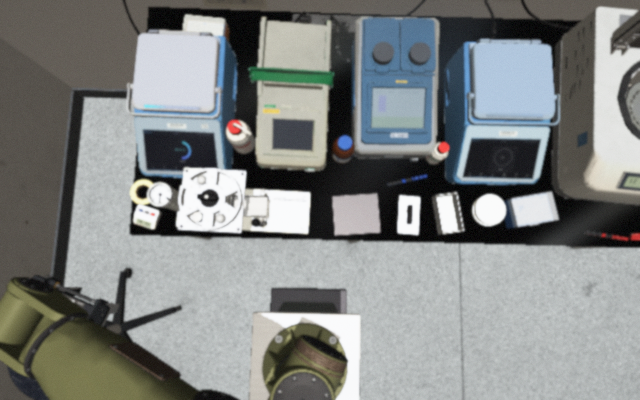

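The top view shows the dial at about (160,195), the wheel at (210,198), the pan at (258,210), the box place at (290,212), the mat at (356,214), the lid at (408,215) and the box at (450,213). I'll enlarge the crops.

```bash
python3 - <<'E'
import cv2
t=cv2.imread("pics/top0.png"); s=cv2.imread("pics/scene0.png")
cv2.imwrite("pics/topA.png",cv2.resize(t[160:245,120:320],None,fx=4,fy=4,interpolation=cv2.INTER_CUBIC))
cv2.imwrite("pics/sceneA.png",cv2.resize(s[135:245,205:335],None,fx=5,fy=5,interpolation=cv2.INTER_CUBIC))
E
```

```text
(no output)
```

View pics/topA.png

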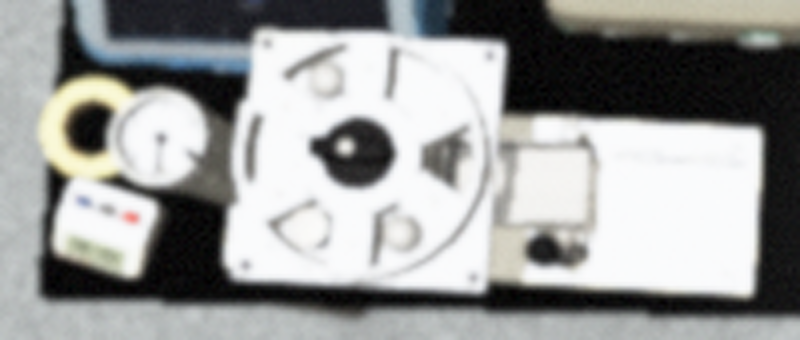

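View pics/sceneA.png

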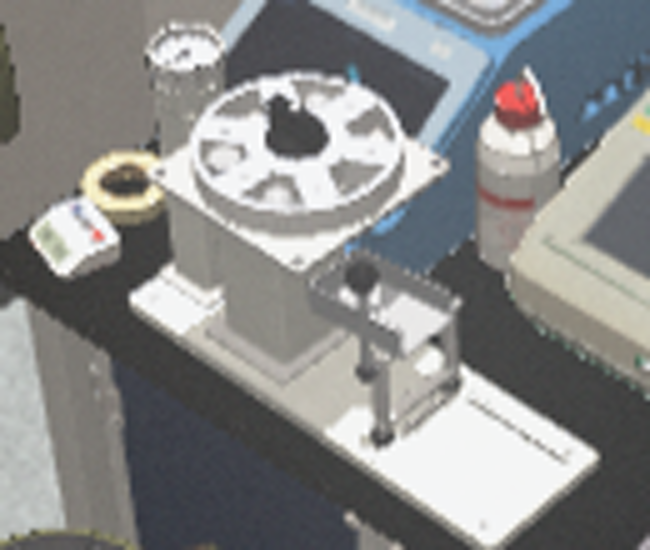

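The pockets with something in them appear to be upper left, lower left and lower right in the top crop. The right one, over the hole, is empty. I'll average frames and stretch the contrast to tell balls from cylinder.

```bash
python3 - <<'E'
from workcell import eyes
import cv2,numpy as np
av={n:np.mean([eyes.get_image(n).astype(float) for _ in range(6)],0) for n in("scene","top")}
np.savez("av.npz",**av)
def st(a,g):
    return np.clip(255*((np.clip(a,90,255)-90)/165)**g,0,255).astype(np.uint8)
a=cv2.resize(st(av["top"][165:235,174:246],2.5),(560,545),interpolation=cv2.INTER_CUBIC)
b=cv2.resize(st(av["scene"][143:188,236:294],1.5),(700,543),interpolation=cv2.INTER_CUBIC)
cv2.imwrite("pics/w.png",cv2.resize(np.hstack([a[:543],b]),(800,345),interpolation=cv2.INTER_AREA))
E
```

```text
(no output)
```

View pics/w.png

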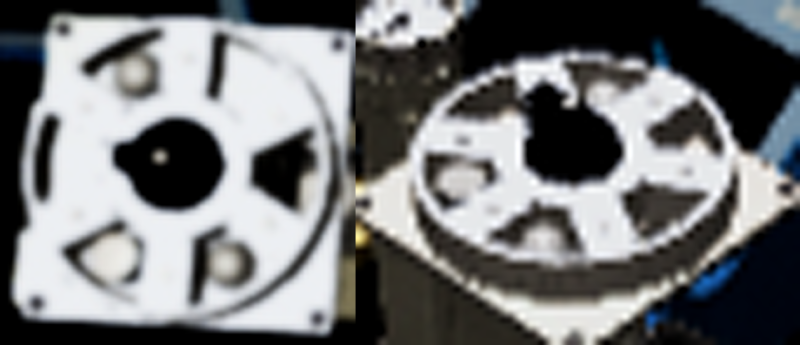

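The wheel holds two balls, upper left and lower right, each with round shading. The cylinder is lower left with its flat bright top; the other three pockets are empty. Next I'll measure everything with rays.

```bash
cat > h.py <<'E'
import cv2,numpy as np
from workcell import manip,eyes
from scipy.spatial.transform import Rotation as Ro
C={n:eyes.camera_info(n) for n in("scene","top")}
def ray(n,uv):
    c=C[n];K=np.array([[c["fx"],0,c["cx"]],[0,c["fy"],c["cy"]],[0,0,1]])
    p=cv2.undistortPoints(np.array(uv,float).reshape(-1,1,2),K,np.array([c["k1"],0,0,0])).reshape(-1,2)
    d=np.c_[p,np.ones(len(p))]@c["R"]; return -c["R"].T@c["t"],d
def plane(n,uv,z):
    o,d=ray(n,uv); return o+d*((z-o[2])/d[:,2])[:,None]
def tri(us,ut):
    o1,d1=ray("scene",us);o2,d2=ray("top",ut);out=[]
    for a,b in zip(d1,d2):
        s=np.linalg.lstsq(np.c_[a,-b],o2-o1,rcond=None)[0]
        p,q=o1+s[0]*a,o2+s[1]*b; out.append(np.r_[(p+q)/2,np.linalg.norm(p-q)])
    return np.array(out)
def proj(n,X):
    c=C[n];K=np.array([[c["fx"],0,c["cx"]],[0,c["fy"],c["cy"]],[0,0,1]])
    return cv2.projectPoints(np.array(X,float).reshape(-1,3),cv2.Rodrigues(c["R"])[0],c["t"],K,np.array([c["k1"],0,0,0]))[0].reshape(-1,2)
def img(n,k=4): return np.mean([eyes.get_image(n).astype(float) for _ in range(k)],0).astype(np.uint8)
def rects(n,im,box,lo,hi=255,amin=60):
    x0,y0,x1,y1=box;g=cv2.cvtColor(im,cv2.COLOR_BGR2GRAY)[y0:y1,x0:x1]
    cs=cv2.findContours(cv2.inRange(g,lo,hi),cv2.RETR_EXTERNAL,cv2.CHAIN_APPROX_NONE)[0]
    return [cv2.boxPoints(cv2.minAreaRect(c))+[x0,y0] for c in cs if cv2.contourArea(c)>amin]
E
python3 - <<'E'
from h import *
np.set_printoptions(precision=4,suppress=True)
t=lambda l:np.array(l)/4+[120-.375,160-.375]
s=lambda l:np.array(l)/5+[205-.4,135-.4]
print("deck",plane("top",t([(254,31),(506,42),(487,294),(226,280)]),.203))
print("dial,knob",tri(s([(186,47),(362,275)]),t([(157,138),(543,248)])))
print("base",plane("top",t([(763,128),(751,297)]),.022))
av=np.load("av.npz");im=av["top"].astype(np.uint8)
for lo in(70,):
  for r in rects("top",im,(322,180,475,238),lo):
    P=plane("top",r,.0); print(r.round(1).tolist(),P.mean(0),np.linalg.norm(P[1]-P[0]),np.linalg.norm(P[2]-P[1]),np.degrees(np.arctan2(*(P[1]-P[0])[1::-1])))
cv2.imwrite("pics/r.png",np.vstack([cv2.resize(im[180:240,322:478],(780,300),interpolation=cv2.INTER_CUBIC),cv2.resize(av["scene"].astype(np.uint8)[235:315,315:445],(487,300),interpolation=cv2.INTER_CUBIC)[:,:487].copy() if 0 else np.pad(cv2.resize(av["scene"].astype(np.uint8)[235:315,315:445],(487,300),interpolation=cv2.INTER_CUBIC),((0,0),(0,293),(0,0)))]))
E
```

```text
deck [[0.5386 0.3257 0.203 ]
 [0.5359 0.1628 0.203 ]
 [0.3721 0.1669 0.203 ]
 [0.377  0.3321 0.203 ]]
dial,knob [[0.4586 0.3618 0.258  0.001 ]
 [0.4015 0.1332 0.2051 0.002 ]]
base [[ 0.5128 -0.0039  0.022 ]
 [ 0.3843  0.0016  0.022 ]]
[[395.4, 234.2], [397.4, 193.6], [420.9, 194.8], [418.9, 235.3]] [ 0.4534 -0.3071  0.    ] 0.1260768420964571 0.07318581687590046 -2.974212559828623
[[331.0, 194.9], [378.1, 191.8], [380.8, 232.8], [333.7, 236.0]] [ 0.4512 -0.1457  0.    ] 0.14662546406899646 0.12733404501004106 -84.63595933645632
[[431.5, 194.2], [457.8, 189.9], [464.7, 231.2], [438.4, 235.6]] [ 0.462 -0.431  0.   ] 0.08383361677339703 0.12961012649879491 -79.01692864506279
```

View pics/r.png

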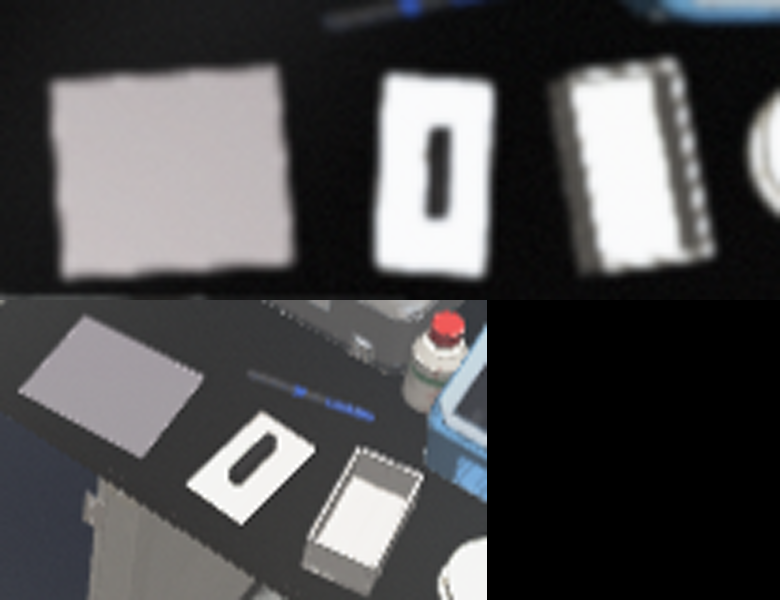

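Mat, lid (black bar along world x) and box (tilted about 10°) are all clear in both views. Next I'll compute the dial mark and pointer angles, the wheel's phase and the box rim.

```bash
cat >> h.py <<'E'
O=np.array([.4544,.1969]);ex=np.array([.9995,-.031]);ey=np.array([.031,.9995])
def st(x,y): return O+x*ex+y*ey
def ringprof(n,im,c,z,r0,r1,step=5):
    a=np.radians(np.arange(0,360,step));g=cv2.cvtColor(im,cv2.COLOR_BGR2GRAY).astype(np.float32);o=[]
    for r in np.linspace(r0,r1,6):
        X=np.c_[c[0]+r*np.cos(a),c[1]+r*np.sin(a),np.full(len(a),z)];p=proj(n,X).astype(np.float32)
        o.append(cv2.remap(g,p[:,:1],p[:,1:],cv2.INTER_LINEAR).ravel())
    return np.mean(o,0).astype(int)
E
python3 - <<'E'
from h import *
np.set_printoptions(precision=4,suppress=True,linewidth=200)
av=np.load("av.npz");T=av["top"].astype(np.uint8);S=av["scene"].astype(np.uint8)
d=plane("top",np.array([[157,138]])/4+[119.625,159.625],.256)[0]; print(d)
for n,im in(("top",T),("scene",S)):
    dd=d if n=="top" else tri(np.array([[186,47]])/5+[204.6,134.6],np.array([[157,138]])/4+[119.625,159.625])[0]
    for q in ((.005,.012),(.013,.022)): print(n,q,ringprof(n,im,dd,.256,*q,step=10))
w=st(0,.05)
print("wheel hole ring (top face)",ringprof("top",T,w,.229,.045,.065))
s=lambda l:np.array(l)/3.746+[315-.37,235-.37+0-300/3.746*1]
t=lambda l:np.array(l)/5+[322-.4,180-.4]
B=tri(s([(362,449),(424,476),(372,570),(307,541)]),t([(568,72),(680,60),(714,258),(600,272)]));print("rim",B,B.mean(0))
L=tri(s([(263,411),(315,450),(242,524),(187,485)]),t([(385,72),(494,80),(486,277),(375,270)]));print("lid",L,L.mean(0))
print("bar",tri(s([(254,459)]),t([(438,172)])))
print("mat",plane("top",t([(50,80),(278,66),(294,264),(63,277)]),.003))
print(proj("top",np.r_[w,.229]),proj("top",np.r_[w,.259]),proj("scene",np.r_[w,.229]))
E
```

```text
[0.4592 0.3621 0.256 ]
top (0.005, 0.012) [245 246 247 247 248 248 248 248 248 248 249 249 249 248 248 247 245 240 230 224 226 229 232 234 234 233 233 232 233 235 237 238 240 242 243 245]
top (0.013, 0.022) [245 244 241 236 233 230 233 233 230 232 232 230 231 231 235 243 246 243 228 223 238 247 249 248 237 231 246 249 250 248 248 249 249 249 248 246]
scene (0.005, 0.012) [242 241 237 234 235 235 236 236 234 235 239 240 238 236 234 230 220 202 182 172 177 183 185 193 211 229 237 240 242 243 243 244 244 243 242 242]
scene (0.013, 0.022) [193 187 184 172 182 187 176 166 185 200 204 204 214 222 232 239 241 232 210 210 215 231 234 236 223 216 235 241 242 242 243 237 228 213 208 201]
wheel hole ring (top face) [249 250 245 217 206 214 212 216 229 239 249 250 249 249 241 236 235 235 234 233 236 245 250 249 249 248 217 202 234 243 245 241 220 234 250 250 250 250 228 171 192 220 226 213 205 240 250 250 249
 250 239 174 135 129 121 117 127 196 246 250 250 250 250 250 250 250 249 230 183 206 248 249]
rim [[ 0.5133 -0.3806  0.039   0.0014]
 [ 0.5192 -0.4434  0.0478  0.0034]
 [ 0.4011 -0.4603  0.0496  0.0031]
 [ 0.3934 -0.3973  0.0412  0.0019]] [ 0.4568 -0.4204  0.0444  0.0024]
lid [[ 0.5147 -0.2759  0.0081  0.0004]
 [ 0.5094 -0.3411  0.009   0.0058]
 [ 0.3897 -0.3357  0.0143  0.0001]
 [ 0.3937 -0.2703  0.0107  0.0034]] [ 0.4519 -0.3058  0.0105  0.0024]
bar [[ 0.4523 -0.3054  0.0213  0.0002]]
mat [[ 0.5052 -0.0696  0.003 ]
 [ 0.5177 -0.2107  0.003 ]
 [ 0.3954 -0.221   0.003 ]
 [ 0.384  -0.0799  0.003 ]]
[[209.2252 198.2597]] [[206.1126 196.4989]] [[264.2268 163.3354]]
```

```bash
cat >> h.py <<'E'
def plan(*wps):
    """waypoints (x,y,z,yaw_deg of tool y): print shift/twist in command units from the current pose"""
    s=manip.get_state();R0=Ro.from_rotvec(s["ee_rot"]);p=s["position"]
    y=R0.as_matrix()[:,1]; print("t %.1f p %s yaw %.1f grip %.1fmm J6 %.2f F %s"%(s["time"],p.round(4),np.degrees(np.arctan2(y[1],y[0])),94*s["grip_width"],s["qpos"][5],s["ft_force"].round(1)))
    for w in wps:
        a=np.radians(w[3]);Rt=np.array([[-np.sin(a),np.cos(a),0],[np.cos(a),np.sin(a),0],[0,0,-1]]).T
        tw=(R0.inv()*Ro.from_matrix(Rt)).as_rotvec(); d=np.array(w[:3])-p
        print((R0.inv().apply(d)/.025).round(2).tolist(),(np.degrees(tw)/5).round(2).tolist(),"rows>=%.1f"%max(np.linalg.norm(d)/.05,np.degrees(np.linalg.norm(tw))/8.59))
E
python3 -c "
from h import *
plan((.202,.511,.31,68),(.459,.362,.31,45),(.459,.362,.239,45))"
```

```text
t 0.7 p [0.2024 0.5114 0.2055] yaw 68.4 grip 94.1mm J6 -0.07 F [-0.4  0.1  0.5]
[0.01, -0.02, -4.18] [0.0, -0.0, 0.08] rows>=2.1
[-11.74, -1.78, -4.18] [0.0, -0.0, 4.68] rows>=6.3
[-11.74, -1.78, -1.34] [0.0, -0.0, 4.68] rows>=6.0
```

arm_command(
  commands=[
    {"xyz":[0,0,-2],"twist":[0,0,0]},
    {"xyz":[0,0,-4.2],"twist":[0,0,0]},
    {"xyz":[-2,-0.3,-4.2],"twist":[0,0,1]},
    {"xyz":[-4,-0.6,-4.2],"twist":[0,0,2]},
    {"xyz":[-6,-0.9,-4.2],"twist":[0,0,3]},
    {"xyz":[-8,-1.2,-4.2],"twist":[0,0,4]},
    {"xyz":[-10,-1.5,-4.2],"twist":[0,0,4.7]},
    {"xyz":[-11.7,-1.8,-4.2],"twist":[0,0,4.7]},
    {"xyz":[-11.7,-1.8,-4.2],"twist":[0,0,4.7]},
    {"xyz":[-11.7,-1.8,-4.2],"twist":[0,0,4.7]},
    {"xyz":[-11.7,-1.8,-4.2],"twist":[0,0,4.7]},
  ],
  fingers=94,
)

```text
time: 1.8
position: [0.4571, 0.3625, 0.3106]
ee_rot: [-1.203, -2.902, -0.0]
ft_force: [-0.7, 1.0, 0.5]
grip_width: 0.999
finger_force: 0.0
```

```bash
python3 -c "
from h import *
plan((.459,.362,.239,45))"
```

```text
t 1.8 p [0.4571 0.3625 0.3106] yaw 45.0 grip 93.9mm J6 -0.18 F [-0.7  1.   0.5]
[-0.07, 0.04, 2.86] [0.0, -0.0, -0.01] rows>=1.4
```

arm_command(
  commands=[
    {"xyz":[0,0,1],"twist":[0,0,0]},
    {"xyz":[-0.07,0.04,2],"twist":[0,0,0]},
    {"xyz":[-0.07,0.04,2.6],"twist":[0,0,0]},
    {"xyz":[-0.07,0.04,2.86],"twist":[0,0,0]},
    {"xyz":[-0.07,0.04,2.86],"twist":[0,0,0]},
    {"xyz":[-0.07,0.04,2.86],"twist":[0,0,0]},
  ],
)

```text
time: 2.4
position: [0.4596, 0.362, 0.2401]
ee_rot: [1.203, 2.901, 0.002]
ft_force: [0.8, -0.2, 0.9]
grip_width: 1.005
finger_force: 0.0
```

arm_command(
  commands=[
    {"xyz":[0,0,0],"twist":[0,0,0]},
    {"xyz":[0,0,0],"twist":[0,0,0]},
    {"xyz":[0,0,0],"twist":[0,0,0]},
    {"xyz":[0,0,0],"twist":[0,0,0]},
    {"xyz":[0,0,0],"twist":[0,0,0]},
    {"xyz":[0,0,0],"twist":[0,0,0]},
    {"xyz":[0,0,0],"twist":[0,0,0]},
    {"xyz":[0,0,0],"twist":[0,0,0]},
  ],
  fingers=40,
)

```text
time: 3.2
position: [0.4608, 0.3624, 0.2393]
ee_rot: [1.204, 2.9, 0.006]
ft_force: [9.8, 10.5, -1.5]
grip_width: 0.61
finger_force: 30.0
```

arm_command(
  commands=[
    {"xyz":[0,0.04,0],"twist":[0,0,1.1]},
    {"xyz":[0,0.04,0],"twist":[0,0,2.2]},
    {"xyz":[0,0.04,0],"twist":[0,0,3.3]},
    {"xyz":[0,0.04,0],"twist":[0,0,4.4]},
    {"xyz":[0,0.04,0],"twist":[0,0,5.5]},
    {"xyz":[0,0.04,0],"twist":[0,0,6.6]},
    {"xyz":[0,0.04,0],"twist":[0,0,7.7]},
    {"xyz":[0,0.04,0],"twist":[0,0,8.8]},
    {"xyz":[0,0.04,0],"twist":[0,0,9.9]},
    {"xyz":[0,0.04,0],"twist":[0,0,11]},
    {"xyz":[0,0.04,0],"twist":[0,0,12]},
    {"xyz":[0,0.04,0],"twist":[0,0,12]},
  ],
)

```text
time: 4.4
position: [0.4593, 0.3622, 0.2392]
ee_rot: [-2.495, -1.906, 0.003]
ft_force: [-9.7, -1.7, 5.9]
grip_width: 0.609
finger_force: 30.0
```

arm_command(
  commands=[
    {"xyz":[0,0,0],"twist":[0,0,0]},
    {"xyz":[0,0,0],"twist":[0,0,0]},
    {"xyz":[0,0,0],"twist":[0,0,0]},
    {"xyz":[0,0,-1],"twist":[0,0,0]},
    {"xyz":[0,0,-2.5],"twist":[0,0,0]},
    {"xyz":[5,0,-3],"twist":[0,0,0]},
    {"xyz":[5,0,-3],"twist":[0,0,0]},
    {"xyz":[5,0,-3],"twist":[0,0,0]},
    {"xyz":[5,0,-3],"twist":[0,0,0]},
  ],
  fingers=90,
)

```text
time: 5.3
position: [0.4929, 0.4852, 0.312]
ee_rot: [-2.492, -1.913, 0.003]
ft_force: [-0.6, 0.1, -0.5]
grip_width: 0.961
finger_force: 0.0
```

```bash
python3 - <<'E'
from h import *
plan()
T=img("top",6);S=img("scene",6);np.savez("av2.npz",top=T,scene=S)
d=[.4592,.3621,.256];dd=[.4586,.3618,.258]
for n,im,c in(("top",T,d),("scene",S,dd)):
    for q in ((.005,.012),(.013,.022)): print(n,q,ringprof(n,im,c,.256,*q,step=10))
f=lambda a:cv2.resize(a,(400,500),interpolation=cv2.INTER_CUBIC)
cv2.imwrite("pics/d1.png",np.hstack([f(T[175:215,144:176]),f(S[133:158,230:250])]))
E
```

```text
t 5.3 p [0.4929 0.4852 0.312 ] yaw -15.0 grip 90.3mm J6 0.99 F [-0.6  0.1 -0.5]
top (0.005, 0.012) [246 245 243 241 237 232 226 222 220 220 220 221 221 220 220 218 213 204
 191 188 200 217 228 234 236 236 237 236 237 239 241 242 243 244 245 246]
top (0.013, 0.022) [248 246 242 238 234 218 204 197 192 191 194 195 195 195 201 208 211 201
 165 140 180 223 243 250 250 250 251 252 251 251 250 250 251 251 249 248]
scene (0.005, 0.012) [242 240 235 231 229 221 207 199 198 198 199 198 196 193 191 188 178 166
 153 153 168 180 184 191 211 228 236 240 242 242 243 243 244 244 244 244]
scene (0.013, 0.022) [199 194 186 178 185 176 149 153 162 169 167 163 169 178 189 188 188 175
 157 162 178 210 227 236 240 240 239 241 241 242 243 229 214 203 204 204]
```

View pics/d1.png

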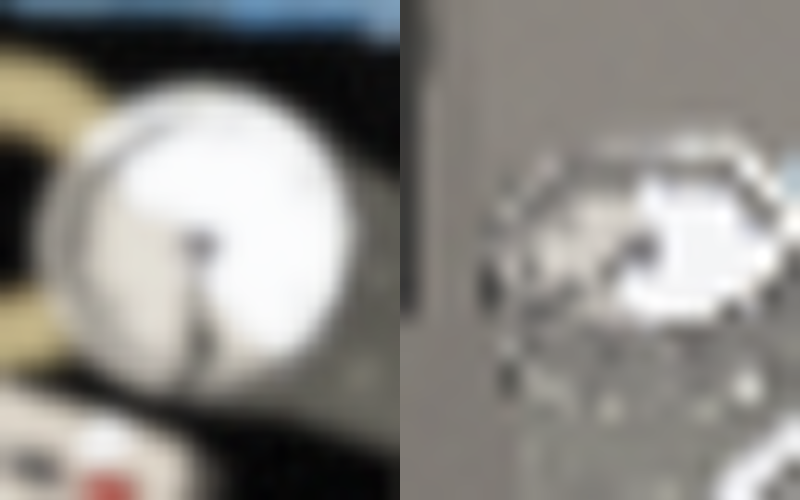

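The dial crop shows the mark now under the pointer: hub at about (205,245), mark at (205,345). The gripper's shadow lies across it, so I'll move clear for a clean check.

```bash
python3 -c "
from h import *
plan((.24,.5,.312,45))"
```

```text
t 5.9 p [0.493  0.4826 0.3142] yaw -15.1 grip 89.6mm J6 0.99 F [-0.2 -0.2 -0.3]
[-1.96, -9.95, 0.08] [0.0, -0.0, -12.02] rows>=7.0
```

arm_command(
  commands=[
    {"xyz":[-2,-10,0],"twist":[0,0,-12]},
    {"xyz":[-2,-10,0],"twist":[0,0,-12]},
    {"xyz":[-2,-10,0],"twist":[0,0,-12]},
    {"xyz":[-2,-10,0],"twist":[0,0,-12]},
    {"xyz":[-2,-10,0],"twist":[0,0,-12]},
    {"xyz":[-2,-10,0],"twist":[0,0,-12]},
    {"xyz":[-2,-10,0],"twist":[0,0,-12]},
    {"xyz":[-2,-10,0],"twist":[0,0,-12]},
    {"xyz":[-2,-10,0],"twist":[0,0,-12]},
  ],
)

```text
time: 6.8
position: [0.2388, 0.4995, 0.314]
ee_rot: [1.211, 2.899, 0.0]
ft_force: [0.5, -0.4, -0.4]
grip_width: 0.959
finger_force: 0.0
```

```bash
python3 - <<'E'
from h import *
T=img("top",8);S=img("scene",8);np.savez("av3.npz",top=T,scene=S);A=np.load("av.npz")
d=[.4592,.3621,.256];dd=[.4586,.3618,.258]
for n,im,c in(("top",T,d),("scene",S,dd)):
    a0=ringprof(n,A[n].astype(np.uint8),c,.256,.014,.022,step=5);a1=ringprof(n,im,c,.256,.014,.022,step=5)
    ii=np.arange(32,56); k=np.r_[a0[ii]-a1[ii]]
    print(n,list(zip((ii*5).tolist(),a0[ii].tolist(),a1[ii].tolist())))
    new=np.clip(k,4,None)-4; new[ii*5>220]=0; old=np.clip(-k,4,None)-4; old[ii*5<220]=0
    print("mark new",(new*ii*5).sum()/new.sum(),"mark old",(old*ii*5).sum()/old.sum())
E
```

```text
top [(160, 246, 246), (165, 245, 245), (170, 242, 241), (175, 236, 231), (180, 228, 212), (185, 218, 184), (190, 222, 181), (195, 230, 196), (200, 239, 223), (205, 245, 239), (210, 248, 246), (215, 249, 248), (220, 249, 249), (225, 249, 249), (230, 248, 249), (235, 244, 249), (240, 236, 248), (245, 226, 248), (250, 229, 248), (255, 238, 249), (260, 245, 249), (265, 249, 249), (270, 249, 250), (275, 250, 250)]
mark new 190.1209677419355 mark old 246.9387755102041
scene [(160, 241, 236), (165, 239, 233), (170, 232, 226), (175, 221, 216), (180, 212, 209), (185, 211, 211), (190, 214, 214), (195, 214, 213), (200, 216, 216), (205, 225, 225), (210, 233, 233), (215, 237, 237), (220, 236, 236), (225, 236, 236), (230, 237, 238), (235, 239, 239), (240, 221, 240), (245, 204, 241), (250, 213, 240), (255, 228, 240), (260, 235, 239), (265, 240, 241), (270, 241, 240), (275, 241, 240)]
mark new 167.5 mark old 246.51898734177215
```

Top-view estimate: the mark is about 2° counter-clockwise of the pointer. That is inside the 5° band, but I'll regrip and nudge it 2° to gain margin.

```bash
python3 -c "
from h import *
plan((.46,.3625,.31,20),(.46,.3625,.239,20))"
```

```text
t 7.6 p [0.2386 0.4996 0.3139] yaw 44.9 grip 89.6mm J6 0.28 F [0.9 0.7 0.1]
[-10.14, 2.4, 0.16] [-0.0, 0.0, 4.98] rows>=5.2
[-10.14, 2.4, 3.0] [-0.0, 0.0, 4.98] rows>=5.4
```

arm_command(
  commands=[
    {"xyz":[-10.14,2.4,0],"twist":[0,0,5]},
    {"xyz":[-10.14,2.4,0],"twist":[0,0,5]},
    {"xyz":[-10.14,2.4,0],"twist":[0,0,5]},
    {"xyz":[-10.14,2.4,0],"twist":[0,0,5]},
    {"xyz":[-10.14,2.4,0],"twist":[0,0,5]},
    {"xyz":[-10.14,2.4,0],"twist":[0,0,5]},
    {"xyz":[-10.14,2.4,0],"twist":[0,0,5]},
    {"xyz":[-10.14,2.4,0],"twist":[0,0,5]},
    {"xyz":[-10.14,2.4,1.5],"twist":[0,0,5]},
    {"xyz":[-10.14,2.4,2.6],"twist":[0,0,5]},
    {"xyz":[-10.14,2.4,3],"twist":[0,0,5]},
    {"xyz":[-10.14,2.4,3],"twist":[0,0,5]},
  ],
)

```text
time: 8.8
position: [0.4589, 0.3631, 0.2385]
ee_rot: [-1.802, -2.573, 0.002]
ft_force: [-0.6, -0.4, 1.0]
grip_width: 0.959
finger_force: 0.0
```

arm_command(
  commands=[
    {"xyz":[0,0,0],"twist":[0,0,0]},
    {"xyz":[0,0,0],"twist":[0,0,0]},
    {"xyz":[0,0,0],"twist":[0,0,0]},
    {"xyz":[0,0,0],"twist":[0,0,0]},
    {"xyz":[0,0,0],"twist":[0,0,0]},
    {"xyz":[0,0,0],"twist":[0,0,0]},
    {"xyz":[0,0,0],"twist":[0,0,0.1]},
    {"xyz":[0,0,0],"twist":[0,0,0.2]},
    {"xyz":[0,0,0],"twist":[0,0,0.3]},
    {"xyz":[0,0,0],"twist":[0,0,0.4]},
    {"xyz":[0,0,0],"twist":[0,0,0.4]},
    {"xyz":[0,0,0],"twist":[0,0,0.4]},
  ],
  fingers=40,
)

```text
time: 10.0
position: [0.4602, 0.3625, 0.2393]
ee_rot: [1.849, 2.539, 0.001]
ft_force: [0.7, 0.5, 6.0]
grip_width: 0.61
finger_force: 30.0
```

arm_command(
  commands=[
    {"xyz":[0,0,0],"twist":[0,0,0]},
    {"xyz":[0,0,0],"twist":[0,0,0]},
    {"xyz":[0,0,0],"twist":[0,0,0]},
    {"xyz":[0,0,0],"twist":[0,0,0]},
    {"xyz":[0,0,-1],"twist":[0,0,0]},
    {"xyz":[0,0,-2.5],"twist":[0,0,0]},
    {"xyz":[0,0,-3.2],"twist":[0,0,0]},
    {"xyz":[0,0,-3.2],"twist":[0,0,0]},
    {"xyz":[0,0,-3.2],"twist":[0,0,0]},
  ],
  fingers=90,
)

```text
time: 10.9
position: [0.4599, 0.3624, 0.318]
ee_rot: [-1.848, -2.54, 0.001]
ft_force: [-0.0, -0.3, -0.4]
grip_width: 0.956
finger_force: 0.0
```

```bash
python3 -c "
from h import *
w=st(0,.05);print(w)
plan((*w,.33,-1.8),(*w,.25,-1.8),(*w,.24,-1.8))
c=[r for r in rects('top',img('top'),(195,182,225,214),0,90)]
print(c)
s=manip.get_state();print(s['qpos'])
"
```

```text
[0.45595  0.246875]
t 10.9 p [0.4599 0.3624 0.318 ] yaw 17.9 grip 89.9mm J6 0.29 F [-0.  -0.3 -0.4]
[-4.35, -1.57, -0.48] [-0.01, 0.0, 3.94] rows>=2.3
[-4.35, -1.57, 2.72] [-0.01, 0.0, 3.94] rows>=2.7
[-4.35, -1.57, 3.12] [-0.01, 0.0, 3.94] rows>=2.8
[array([[197.00000238, 197.        ],
       [208.00000191, 186.00000048],
       [219.50000191, 197.5       ],
       [208.50000191, 208.5       ]])]
[6.04739242e-01 3.28317122e-01 1.22796624e+00 1.61209939e-05
 1.58724384e+00 2.92102218e-01]
```

arm_command(
  commands=[
    {"xyz":[-1.5,-0.5,-0.5],"twist":[0,0,1.3]},
    {"xyz":[-3,-1,-0.5],"twist":[0,0,2.6]},
    {"xyz":[-4.35,-1.57,-0.5],"twist":[0,0,3.94]},
    {"xyz":[-4.35,-1.57,0],"twist":[0,0,3.94]},
    {"xyz":[-4.35,-1.57,1],"twist":[0,0,3.94]},
    {"xyz":[-4.35,-1.57,2],"twist":[0,0,3.94]},
    {"xyz":[-4.35,-1.57,2.6],"twist":[0,0,3.94]},
    {"xyz":[-4.35,-1.57,3],"twist":[0,0,3.94]},
    {"xyz":[-4.35,-1.57,3.08],"twist":[0,0,3.94]},
    {"xyz":[-4.35,-1.57,3.08],"twist":[0,0,3.94]},
  ],
  fingers=70,
)

```text
time: 12.1
position: [0.4562, 0.2471, 0.242]
ee_rot: [-2.255, -2.187, 0.0]
ft_force: [-0.5, 0.8, -1.2]
grip_width: 0.745
finger_force: 0.0
```

arm_command(
  commands=[
    {"xyz":[0,0,0],"twist":[0,0,0]},
    {"xyz":[0,0,0],"twist":[0,0,0]},
    {"xyz":[0,0,0],"twist":[0,0,0]},
    {"xyz":[0,0,0],"twist":[0,0,0]},
    {"xyz":[0,0,0],"twist":[0,0,0]},
    {"xyz":[0,0,0],"twist":[0,0,0]},
    {"xyz":[0,0,0],"twist":[0,0,0]},
    {"xyz":[0,0,0],"twist":[0,0,0]},
    {"xyz":[0,0,0],"twist":[0,0,0]},
  ],
  fingers=4,
)

```text
time: 13.0
position: [0.4564, 0.2469, 0.242]
ee_rot: [2.256, 2.186, 0.001]
ft_force: [2.6, 0.5, -0.7]
grip_width: 0.147
finger_force: 30.0
```

```bash
python3 -c "
from h import *
plan()"
```

```text
t 13.0 p [0.4564 0.2469 0.242 ] yaw -1.8 grip 13.9mm J6 0.46 F [ 2.6  0.5 -0.7]
```

arm_command(
  commands=[
    {"xyz":[0,0,0],"twist":[0,0,-1.1]},
    {"xyz":[0,0,0],"twist":[0,0,-2.2]},
    {"xyz":[0,0,0],"twist":[0,0,-3.3]},
    {"xyz":[0,0,0],"twist":[0,0,-4.4]},
    {"xyz":[0,0,0],"twist":[0,0,-5.5]},
    {"xyz":[0,0,0],"twist":[0,0,-6.6]},
    {"xyz":[0,0,0],"twist":[0,0,-7.7]},
    {"xyz":[0,0,0],"twist":[0,0,-8.8]},
    {"xyz":[0,0,0],"twist":[0,0,-9.9]},
    {"xyz":[0,0,0],"twist":[0,0,-11]},
    {"xyz":[0,0,0],"twist":[0,0,-12]},
    {"xyz":[0,0,0],"twist":[0,0,-12]},
  ],
)

```text
time: 14.2
position: [0.4572, 0.2473, 0.242]
ee_rot: [0.855, 3.021, 0.003]
ft_force: [11.0, 5.6, -4.1]
grip_width: 0.144
finger_force: 30.0
```

arm_command(
  commands=[
    {"xyz":[0,0,0],"twist":[0,0,0]},
    {"xyz":[0,0,0],"twist":[0,0,0]},
    {"xyz":[0,0,0],"twist":[0,0,0]},
    {"xyz":[0,0,0],"twist":[0,0,0]},
  ],
)

```text
time: 14.6
position: [0.4572, 0.2473, 0.242]
ee_rot: [0.86, 3.019, 0.003]
ft_force: [9.8, 4.7, -3.9]
grip_width: 0.149
finger_force: 30.0
```

```bash
python3 - <<'E'
from h import *
plan()
T=img("top",6);S=img("scene",6)
print(ringprof("top",T,[.4592,.3621],.256,.006,.014,step=10))
print(ringprof("scene",S,[.4586,.3618],.258,.006,.014,step=10))
f=lambda a:cv2.resize(a,(400,500),interpolation=cv2.INTER_CUBIC)
cv2.imwrite("pics/d2.png",np.hstack([f(T[165:245,144:208+64][:, :128]),f(S[130:230,225:305])]))
E
```

```text
t 14.6 p [0.4572 0.2473 0.242 ] yaw 58.2 grip 14.0mm J6 -0.59 F [ 9.8  4.7 -3.9]
[108 109 109 110 110 109 107 105 102 100  97  93  88  84  80  76  72  69
  67  66  67  68  69  70  71  74  78  81  86  91  94  98 100 103 105 107]
[143 104  86  78  73  72  71  71  70  71  74  78  81  83  95 110 130 156
 174 168 136 115 140 167 199 225 235 237 236 237 237 237 230 221 209 181]
```

View pics/d2.png

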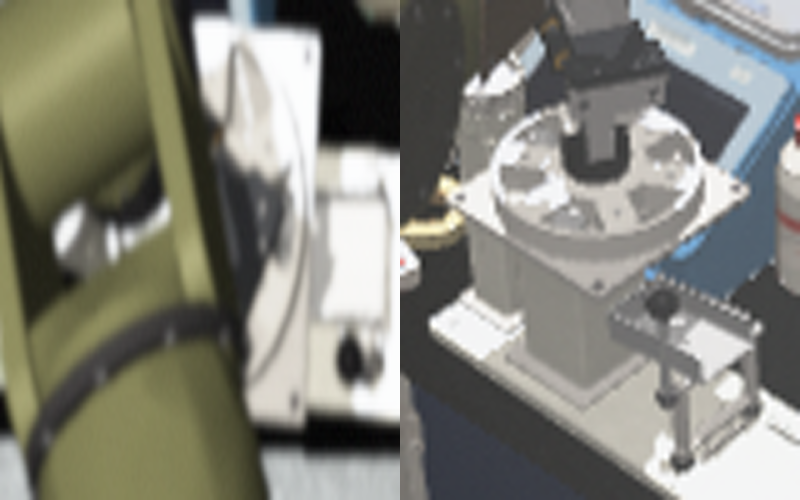

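The scene crop shows the dial pointer moved about 27° from its old position, so one ball has dropped. The cylinder is still in its pocket at (570,215). Next I'll turn 120° clockwise, regrasp, then another 60°.

arm_command(
  commands=[
    {"xyz":[0,0,0],"twist":[0,0,1.2]},
    {"xyz":[0,0,0],"twist":[0,0,2.4]},
    {"xyz":[0,0,0],"twist":[0,0,3.6]},
    {"xyz":[0,0,0],"twist":[0,0,4.8]},
    {"xyz":[0,0,0],"twist":[0,0,6]},
    {"xyz":[0,0,0],"twist":[0,0,7.2]},
    {"xyz":[0,0,0],"twist":[0,0,8.4]},
    {"xyz":[0,0,0],"twist":[0,0,9.6]},
    {"xyz":[0,0,0],"twist":[0,0,10.8]},
    {"xyz":[0,0,0],"twist":[0,0,12]},
    {"xyz":[0,0,0],"twist":[0,0,12]},
  ],
)

```text
time: 16.3
position: [0.4564, 0.2469, 0.2419]
ee_rot: [2.258, 2.184, 0.001]
ft_force: [4.3, 1.0, -1.4]
grip_width: 0.145
finger_force: 30.0
```

arm_command(
  commands=[
    {"xyz":[0,0,0],"twist":[0,0,1.2]},
    {"xyz":[0,0,0],"twist":[0,0,2.4]},
    {"xyz":[0,0,0],"twist":[0,0,3.6]},
    {"xyz":[0,0,0],"twist":[0,0,4.8]},
    {"xyz":[0,0,0],"twist":[0,0,6]},
    {"xyz":[0,0,0],"twist":[0,0,7.2]},
    {"xyz":[0,0,0],"twist":[0,0,8.4]},
    {"xyz":[0,0,0],"twist":[0,0,9.6]},
    {"xyz":[0,0,0],"twist":[0,0,10.8]},
    {"xyz":[0,0,0],"twist":[0,0,12]},
    {"xyz":[0,0,0],"twist":[0,0,12]},
    {"xyz":[0,0,0],"twist":[0,0,12]},
  ],
)

```text
time: 17.5
position: [0.4557, 0.2474, 0.242]
ee_rot: [-3.044, -0.774, 0.001]
ft_force: [-3.3, 5.3, 0.4]
grip_width: 0.145
finger_force: 29.9
```

arm_command(
  commands=[
    {"xyz":[0,0,0],"twist":[0,0,0]},
    {"xyz":[0,0,0],"twist":[0,0,0]},
    {"xyz":[0,0,0],"twist":[0,0,0]},
    {"xyz":[0,0,0],"twist":[0,0,0]},
    {"xyz":[0,0,0],"twist":[0,0,0]},
    {"xyz":[0,0,0],"twist":[0,0,0]},
    {"xyz":[0,0,-1],"twist":[0,0,0]},
    {"xyz":[0,0,-2],"twist":[0,0,0]},
    {"xyz":[0,0,-2],"twist":[0,0,0]},
  ],
  fingers=70,
)

```text
time: 18.4
position: [0.457, 0.2472, 0.2951]
ee_rot: [-3.046, -0.766, -0.008]
ft_force: [0.1, 0.5, -0.4]
grip_width: 0.743
finger_force: 0.0
```

```bash
python3 -c "
from h import *
plan((.4562,.247,.292,28.2),(.4562,.247,.292,118.2))"
```

```text
t 18.4 p [0.457  0.2472 0.2951] yaw -61.8 grip 69.8mm J6 1.50 F [ 0.1  0.5 -0.4]
[-0.03, -0.01, 0.12] [0.05, -0.04, -18.0] rows>=10.5
[-0.03, -0.01, 0.12] [0.09, 0.01, -36.0] rows>=21.0
```

arm_command(
  commands=[
    {"xyz":[0,0,0],"twist":[0,0,-1.7]},
    {"xyz":[0,0,0],"twist":[0,0,-3.4]},
    {"xyz":[0,0,0],"twist":[0,0,-5.1]},
    {"xyz":[0,0,0],"twist":[0,0,-6.8]},
    {"xyz":[0,0,0],"twist":[0,0,-8.5]},
    {"xyz":[0,0,0],"twist":[0,0,-10.2]},
    {"xyz":[0,0,0],"twist":[0,0,-11.9]},
    {"xyz":[0,0,0],"twist":[0,0,-13.6]},
    {"xyz":[0,0,0],"twist":[0,0,-15.3]},
    {"xyz":[0,0,0],"twist":[0,0,-17]},
    {"xyz":[0,0,0],"twist":[0,0,-18]},
    {"xyz":[0,0,0],"twist":[0,0,-18]},
  ],
)

```text
time: 19.6
position: [0.456, 0.2468, 0.2912]
ee_rot: [-1.611, -2.697, 0.001]
ft_force: [0.2, 0.1, -0.3]
grip_width: 0.747
finger_force: 0.0
```

arm_command(
  commands=[
    {"xyz":[0,0,0],"twist":[0,0,-1.7]},
    {"xyz":[0,0,0],"twist":[0,0,-3.4]},
    {"xyz":[0,0,0],"twist":[0,0,-5.1]},
    {"xyz":[0,0,0],"twist":[0,0,-6.8]},
    {"xyz":[0,0,0],"twist":[0,0,-8.5]},
    {"xyz":[0,0,0],"twist":[0,0,-10.2]},
    {"xyz":[0,0,0],"twist":[0,0,-11.9]},
    {"xyz":[0,0,0],"twist":[0,0,-13.6]},
    {"xyz":[0,0,0],"twist":[0,0,-15.3]},
    {"xyz":[0,0,0],"twist":[0,0,-17]},
    {"xyz":[0,0,0],"twist":[0,0,-18]},
    {"xyz":[0,0,0],"twist":[0,0,-18]},
  ],
)

```text
time: 20.8
position: [0.4561, 0.2468, 0.2915]
ee_rot: [0.764, -3.047, 0.0]
ft_force: [0.3, 0.3, 0.2]
grip_width: 0.743
finger_force: 0.0
```

```bash
python3 -c "
from h import *
plan((.4562,.247,.242,118.2))"
```

```text
t 20.8 p [0.4561 0.2468 0.2915] yaw 118.1 grip 69.8mm J6 -1.64 F [0.3 0.3 0.2]
[-0.01, 0.0, 1.98] [0.0, -0.01, -0.01] rows>=1.0
```

arm_command(
  commands=[
    {"xyz":[0,0,1],"twist":[0,0,0]},
    {"xyz":[0,0,1.7],"twist":[0,0,0]},
    {"xyz":[0,0,1.98],"twist":[0,0,0]},
    {"xyz":[0,0,1.98],"twist":[0,0,0]},
  ],
)

```text
time: 21.2
position: [0.4559, 0.2468, 0.2418]
ee_rot: [0.761, -3.046, 0.0]
ft_force: [-0.4, 0.2, 0.8]
grip_width: 0.747
finger_force: 0.0
```

arm_command(
  commands=[
    {"xyz":[0,0,0],"twist":[0,0,0]},
    {"xyz":[0,0,0],"twist":[0,0,0]},
    {"xyz":[0,0,0],"twist":[0,0,0]},
    {"xyz":[0,0,0],"twist":[0,0,0]},
    {"xyz":[0,0,0],"twist":[0,0,0]},
    {"xyz":[0,0,0],"twist":[0,0,0]},
    {"xyz":[0,0,0],"twist":[0,0,0]},
    {"xyz":[0,0,0],"twist":[0,0,0]},
    {"xyz":[0,0,0],"twist":[0,0,0]},
  ],
  fingers=4,
)

```text
time: 22.1
position: [0.4559, 0.2475, 0.2425]
ee_rot: [0.766, -3.047, -0.002]
ft_force: [-2.4, 4.4, -0.4]
grip_width: 0.147
finger_force: 30.0
```

arm_command(
  commands=[
    {"xyz":[0,0,0],"twist":[0,0,1.1]},
    {"xyz":[0,0,0],"twist":[0,0,2.2]},
    {"xyz":[0,0,0],"twist":[0,0,3.3]},
    {"xyz":[0,0,0],"twist":[0,0,4.4]},
    {"xyz":[0,0,0],"twist":[0,0,5.5]},
    {"xyz":[0,0,0],"twist":[0,0,6.6]},
    {"xyz":[0,0,0],"twist":[0,0,7.7]},
    {"xyz":[0,0,0],"twist":[0,0,8.8]},
    {"xyz":[0,0,0],"twist":[0,0,9.9]},
    {"xyz":[0,0,0],"twist":[0,0,11]},
    {"xyz":[0,0,0],"twist":[0,0,12]},
    {"xyz":[0,0,0],"twist":[0,0,12]},
  ],
)

```text
time: 23.3
position: [0.4559, 0.2481, 0.2425]
ee_rot: [-0.864, -3.02, -0.004]
ft_force: [-0.3, 10.0, -1.2]
grip_width: 0.147
finger_force: 30.0
```

arm_command(
  commands=[
    {"xyz":[0,0,0],"twist":[0,0,0]},
    {"xyz":[0,0,0],"twist":[0,0,0]},
    {"xyz":[0,0,0],"twist":[0,0,0]},
    {"xyz":[0,0,0],"twist":[0,0,0]},
    {"xyz":[0,0,0],"twist":[0,0,0]},
    {"xyz":[0,0,0],"twist":[0,0,0]},
    {"xyz":[0,0,0],"twist":[0,0,0]},
    {"xyz":[0,0,-1],"twist":[0,0,0]},
    {"xyz":[0,0,-2],"twist":[0,0,0]},
    {"xyz":[0,0,-4],"twist":[0,0,0]},
    {"xyz":[0,0,-4],"twist":[0,0,0]},
  ],
  fingers=70,
)

```text
time: 24.4
position: [0.4571, 0.2474, 0.3485]
ee_rot: [0.858, 3.015, 0.009]
ft_force: [0.4, 0.3, 1.2]
grip_width: 0.743
finger_force: 0.0
```

```bash
python3 - <<'E'
from h import *
plan((.2,.5,.38,58),(.457,-.42,.25,-81))
S=img("scene",6)
print(ringprof("scene",S,[.4586,.3618],.258,.006,.014,step=10))
E
```

```text
t 24.4 p [0.4571 0.2474 0.3485] yaw 58.2 grip 69.8mm J6 -0.59 F [0.4 0.3 1.2]
[14.06, 3.18, -1.31] [0.09, 0.06, 0.04] rows>=7.2
[-14.04, -22.72, 3.84] [0.11, -0.08, 27.84] rows>=16.2
[230 226 219 217 224 228 231 221 211 208 215 225 234 244 243 242 240 235
 226 213 196 178 148 142 195 229 238 242 243 243 244 244 242 241 240 235]
```

arm_command(
  commands=[
    {"xyz":[-1,-1.6,0],"twist":[0,0,1]},
    {"xyz":[-14,-22.7,0],"twist":[0,0,27.8]},
    {"xyz":[-14,-22.7,0],"twist":[0,0,27.8]},
    {"xyz":[-14,-22.7,0],"twist":[0,0,27.8]},
    {"xyz":[-14,-22.7,0],"twist":[0,0,27.8]},
    {"xyz":[-14,-22.7,0],"twist":[0,0,27.8]},
    {"xyz":[-14,-22.7,0],"twist":[0,0,27.8]},
    {"xyz":[-14,-22.7,0],"twist":[0,0,27.8]},
    {"xyz":[-14,-22.7,0],"twist":[0,0,27.8]},
    {"xyz":[-14,-22.7,0],"twist":[0,0,27.8]},
    {"xyz":[-14,-22.7,0],"twist":[0,0,27.8]},
    {"xyz":[-14,-22.7,0],"twist":[0,0,27.8]},
  ],
  fingers=94,
)

```text
time: 25.9
position: [0.4543, -0.3523, 0.3416]
ee_rot: [-2.866, -1.285, 0.001]
ft_force: [0.7, 1.3, 0.1]
grip_width: 0.998
finger_force: 0.0
```

```bash
python3 - <<'E'
from h import *
plan((.457,-.42,.25,-81))
T=img("top",6);S=img("scene",6);np.savez("av4.npz",top=T,scene=S)
print(ringprof("top",T,[.4592,.3621],.256,.006,.02,step=10))
print(ringprof("scene",S,[.4586,.3618],.258,.006,.014,step=10))
f=lambda a:cv2.resize(a,(400,550),interpolation=cv2.INTER_CUBIC)
cv2.imwrite("pics/d3.png",np.hstack([cv2.resize(T[160:240,140:284],(500,550*500//500),interpolation=cv2.INTER_CUBIC)[:, :500],f(S[140:230,236:301])[:, :300]]))
E
```

```text
t 25.9 p [ 0.4543 -0.3523  0.3416] yaw -41.7 grip 93.8mm J6 0.00 F [0.7 1.3 0.1]
[-1.95, 1.89, 3.66] [-0.01, 0.0, 7.86] rows>=4.6
[249 249 249 248 248 246 244 244 245 244 245 246 247 247 249 250 250 250
 246 239 244 247 245 235 227 233 239 243 245 247 248 249 249 250 249 248]
[137 136 136 136 136 136 136 135 135 135 135 134 134 134 134 134 135 135
 135 135 135 135 136 136 136 136 136 137 137 137 137 137 137 137 137 137]
```

View pics/d3.png

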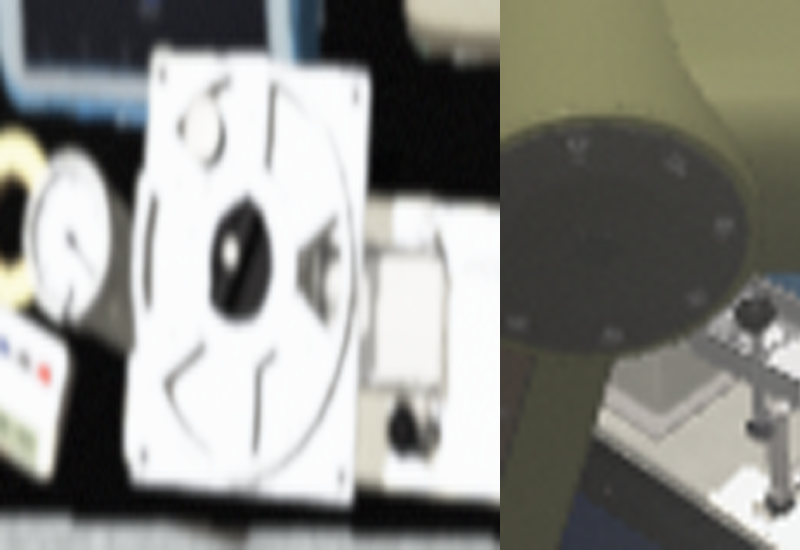

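Only the cylinder is left in the wheel, upper left at (205,130). The dial pointer stands at about 240°, which is two balls. I'll pull the arm back to check whether the box has moved before gripping it.

```bash
python3 - <<'E'
from h import *
plan((.35,-.0,.35,-81))
E
```

```text
t 26.5 p [ 0.4551 -0.3497  0.3428] yaw -41.3 grip 94.1mm J6 0.00 F [-0.8  0.4 -0. ]
[7.74, -12.38, -0.3] [0.01, -0.0, 7.95] rows>=7.3
```

arm_command(
  commands=[
    {"xyz":[7.7,-12.4,-0.3],"twist":[0,0,8]},
    {"xyz":[7.7,-12.4,-0.3],"twist":[0,0,8]},
    {"xyz":[7.7,-12.4,-0.3],"twist":[0,0,8]},
    {"xyz":[7.7,-12.4,-0.3],"twist":[0,0,8]},
    {"xyz":[7.7,-12.4,-0.3],"twist":[0,0,8]},
    {"xyz":[7.7,-12.4,-0.3],"twist":[0,0,8]},
    {"xyz":[7.7,-12.4,-0.3],"twist":[0,0,8]},
    {"xyz":[7.7,-12.4,-0.3],"twist":[0,0,8]},
    {"xyz":[7.7,-12.4,-0.3],"twist":[0,0,8]},
    {"xyz":[7.7,-12.4,-0.3],"twist":[0,0,8]},
  ],
)

```text
time: 27.5
position: [0.3493, -0.0012, 0.3501]
ee_rot: [3.132, 0.239, 0.001]
ft_force: [0.2, -0.0, 0.3]
grip_width: 1.005
finger_force: 0.0
```

```bash
cat >> h.py <<'E'
def look(lo=70):
    T=img("top",4)
    for r in rects("top",T,(322,180,475,238),lo):
        P=plane("top",r,.0); l=np.linalg.norm(P[1]-P[0]),np.linalg.norm(P[2]-P[1]); v=(P[1]-P[0]) if l[0]>l[1] else P[2]-P[1]
        print(r.round(0).tolist(),P.mean(0)[:2].round(4),np.round(l,3),"long axis %.1f"%(np.degrees(np.arctan2(v[1],v[0]))%180))
    return T
E
python3 - <<'E'
from h import *
T=look(); cv2.imwrite("pics/l1.png",T)
plan((.457,-.42,.25,-81),(.457,-.42,.03,-81))
E
```

```text
[[395.0, 234.0], [397.0, 194.0], [421.0, 195.0], [419.0, 235.0]] [ 0.4534 -0.3071] [0.126 0.073] long axis 177.0
[[322.0, 193.0], [380.0, 193.0], [380.0, 237.0], [322.0, 237.0]] [ 0.4473 -0.1307] [0.18  0.136] long axis 91.5
[[432.0, 194.0], [458.0, 190.0], [465.0, 231.0], [438.0, 236.0]] [ 0.462 -0.431] [0.084 0.13 ] long axis 8.1
t 27.7 p [ 0.3494 -0.0018  0.3497] yaw -81.4 grip 94.1mm J6 1.31 F [-0.4 -0.8  0.5]
[1.76, 17.18, 3.99] [-0.0, 0.01, -0.08] rows>=8.9
[1.77, 17.18, 12.79] [-0.0, 0.01, -0.08] rows>=10.7
```

```bash
python3 - <<'E'
from h import *
print("jar",plane("top",[(489,210),(472,210),(489,227)],.02)[:,:2])
plan((.437,-.4233,.12,-81.5),(.437,-.4233,.02,-81.5))
E
```

```text
jar [[ 0.4708385  -0.54946284]
 [ 0.46949266 -0.49747753]
 [ 0.41894794 -0.54771724]]
t 27.7 p [ 0.3494 -0.0018  0.3497] yaw -81.4 grip 94.1mm J6 1.31 F [-0.4 -0.8  0.5]
[0.95, 17.19, 9.19] [-0.0, 0.01, 0.02] rows>=9.8
[0.96, 17.19, 13.19] [-0.0, 0.01, 0.02] rows>=10.8
```

arm_command(
  commands=[
    {"xyz":[0.2,2,0],"twist":[0,0,0]},
    {"xyz":[0.95,17.2,3],"twist":[0,0,0]},
    {"xyz":[0.95,17.2,3],"twist":[0,0,0]},
    {"xyz":[0.95,17.2,4],"twist":[0,0,0]},
    {"xyz":[0.95,17.2,4],"twist":[0,0,0]},
    {"xyz":[0.95,17.2,4],"twist":[0,0,0]},
    {"xyz":[0.95,17.2,5],"twist":[0,0,0]},
    {"xyz":[0.95,17.2,6],"twist":[0,0,0]},
    {"xyz":[0.95,17.2,7],"twist":[0,0,0]},
    {"xyz":[0.95,17.2,8],"twist":[0,0,0]},
    {"xyz":[0.95,17.2,9],"twist":[0,0,0]},
    {"xyz":[0.95,17.2,9],"twist":[0,0,0]},
  ],
  fingers=80,
)

```text
time: 28.9
position: [0.4354, -0.4222, 0.1199]
ee_rot: [-3.126, -0.234, 0.008]
ft_force: [-0.5, -0.2, 0.9]
grip_width: 0.854
finger_force: 0.0
```

```bash
python3 - <<'E'
from h import *
plan((.437,-.4233,.02,-81.5))
E
```

```text
t 28.9 p [ 0.4354 -0.4222  0.1199] yaw -81.4 grip 80.2mm J6 0.59 F [-0.5 -0.2  0.9]
[0.08, 0.08, 4.0] [-0.08, 0.05, 0.01] rows>=2.0
```

arm_command(
  commands=[
    {"xyz":[0.05,0,1],"twist":[0,0,0]},
    {"xyz":[0.05,0,2],"twist":[0,0,0]},
    {"xyz":[0.05,0,3],"twist":[0,0,0]},
    {"xyz":[0.05,0,3.8],"twist":[0,0,0]},
    {"xyz":[0.05,0,4],"twist":[0,0,0]},
    {"xyz":[0.05,0,4],"twist":[0,0,0]},
  ],
)

```text
time: 29.5
position: [0.4389, -0.4228, 0.026]
ee_rot: [3.132, 0.237, 0.001]
ft_force: [-0.0, 0.3, -0.0]
grip_width: 0.848
finger_force: 0.0
```

arm_command(
  commands=[
    {"xyz":[0,0,0],"twist":[0,0,0]},
    {"xyz":[0,0,0],"twist":[0,0,0]},
    {"xyz":[0,0,0],"twist":[0,0,0]},
    {"xyz":[0,0,0],"twist":[0,0,0]},
    {"xyz":[0,0,0],"twist":[0,0,0]},
    {"xyz":[0,0,0],"twist":[0,0,0]},
    {"xyz":[0,0,-1],"twist":[0,0,0]},
    {"xyz":[0,0,-2.5],"twist":[0,0,0]},
    {"xyz":[0,0,-5],"twist":[0,0,0]},
    {"xyz":[0,0,-5],"twist":[0,0,0]},
  ],
  fingers=50,
)

```text
time: 30.5
position: [0.44, -0.4236, 0.1558]
ee_rot: [3.127, 0.237, 0.008]
ft_force: [-0.4, 0.8, -1.6]
grip_width: 0.68
finger_force: 30.0
```

```bash
python3 - <<'E'
from h import *
g=st(-.002,-.158);print(g)
plan((*g,.145,-1.8),(*g,.044,-1.8))
E
```

```text
[0.447503 0.039041]
t 30.5 p [ 0.44   -0.4236  0.1558] yaw -81.3 grip 63.9mm J6 0.59 F [-0.4  0.8 -1.6]
[3.09, -18.25, 0.33] [0.1, 0.01, -15.9] rows>=9.3
[3.07, -18.28, 4.37] [0.1, 0.01, -15.9] rows>=9.5
```

```bash
python3 - <<'E'
from h import *
g=st(-.003,-.27);k=st(-.003,-.157)
plan((*g,.15,-1.8),(*g,.058,-1.8),(*k,.056,-1.8),(*k,.0445,-1.8))
E
```

```text
t 30.5 p [ 0.44   -0.4236  0.1558] yaw -81.3 grip 63.9mm J6 0.59 F [-0.4  0.8 -1.6]
[2.24, -13.85, 0.15] [0.1, 0.01, -15.9] rows>=9.3
[2.22, -13.87, 3.83] [0.1, 0.01, -15.9] rows>=9.3
[3.04, -18.32, 3.89] [0.1, 0.01, -15.9] rows>=9.5
[3.04, -18.32, 4.35] [0.1, 0.01, -15.9] rows>=9.5
```

arm_command(
  commands=[
    {"xyz":[0.2,-1.3,0],"twist":[0,0,-1.5]},
    {"xyz":[0.4,-2.8,0],"twist":[0,0,-3]},
    {"xyz":[0.7,-4.3,0],"twist":[0,0,-4.5]},
    {"xyz":[0.9,-5.8,0],"twist":[0,0,-6]},
    {"xyz":[1.2,-7.3,0],"twist":[0,0,-7.5]},
    {"xyz":[1.5,-8.8,0],"twist":[0,0,-9]},
    {"xyz":[1.7,-10.3,0],"twist":[0,0,-10.5]},
    {"xyz":[1.9,-11.8,0],"twist":[0,0,-12]},
    {"xyz":[2.1,-13,0],"twist":[0,0,-13.5]},
    {"xyz":[2.22,-13.87,0],"twist":[0,0,-15]},
    {"xyz":[2.22,-13.87,0],"twist":[0,0,-15.9]},
    {"xyz":[2.22,-13.87,0],"twist":[0,0,-15.9]},
  ],
)

```text
time: 31.7
position: [0.4411, -0.0706, 0.1497]
ee_rot: [-2.254, -2.188, 0.0]
ft_force: [0.7, -0.4, -2.5]
grip_width: 0.679
finger_force: 30.0
```

```bash
python3 - <<'E'
from h import *
g=st(-.003,-.27);k=st(-.003,-.157)
plan((*g,.058,-1.8),(*k,.056,-1.8),(*k,.0445,-1.8))
E
```

```text
t 31.7 p [ 0.4411 -0.0706  0.1497] yaw -1.7 grip 63.9mm J6 -0.21 F [ 0.7 -0.4 -2.5]
[-0.09, 0.08, 3.67] [-0.0, -0.0, 0.02] rows>=1.8
[4.43, 0.09, 3.75] [-0.0, -0.0, 0.02] rows>=2.9
[4.43, 0.09, 4.21] [-0.0, -0.0, 0.02] rows>=3.1
```

arm_command(
  commands=[
    {"xyz":[0,0.08,1.5],"twist":[0,0,0]},
    {"xyz":[0,0.08,3],"twist":[0,0,0]},
    {"xyz":[0,0.08,3.7],"twist":[0,0,0]},
    {"xyz":[0,0.08,3.7],"twist":[0,0,0]},
    {"xyz":[0.8,0.08,3.7],"twist":[0,0,0]},
    {"xyz":[1.7,0.08,3.7],"twist":[0,0,0]},
    {"xyz":[2.6,0.08,3.7],"twist":[0,0,0]},
    {"xyz":[3.5,0.08,3.7],"twist":[0,0,0]},
    {"xyz":[4.1,0.08,3.7],"twist":[0,0,0]},
    {"xyz":[4.4,0.08,3.8],"twist":[0,0,0]},
    {"xyz":[4.4,0.08,4],"twist":[0,0,0]},
    {"xyz":[4.4,0.08,4.15],"twist":[0,0,0]},
  ],
)

```text
time: 32.9
position: [0.4471, 0.0383, 0.047]
ee_rot: [2.257, 2.185, 0.0]
ft_force: [-14.2, 1.1, 39.8]
grip_width: 0.677
finger_force: 30.0
```

```bash
python3 - <<'E'
from h import *
k=st(-.003,-.157)
plan((*k,.0435,-1.8))
E
```

```text
t 32.9 p [0.4471 0.0383 0.047 ] yaw -1.9 grip 63.6mm J6 0.04 F [-14.2   1.1  39.8]
[0.07, -0.03, 0.14] [0.0, 0.0, -0.01] rows>=0.1
```

arm_command(
  commands=[
    {"xyz":[0,-0.04,-0.1],"twist":[0,0,0]},
    {"xyz":[0,-0.04,-0.1],"twist":[0,0,0]},
  ],
)

```text
time: 33.1
position: [0.4459, 0.0381, 0.0488]
ee_rot: [2.258, 2.184, 0.0]
ft_force: [0.5, -0.1, -1.6]
grip_width: 0.677
finger_force: 30.0
```

arm_command(
  commands=[
    {"xyz":[0,0,0],"twist":[0,0,0]},
    {"xyz":[0,0,0],"twist":[0,0,0]},
    {"xyz":[0,0,0],"twist":[0,0,0]},
    {"xyz":[0,0,0],"twist":[0,0,0]},
    {"xyz":[-0.5,0,-1],"twist":[0,0,0]},
    {"xyz":[-1,0,-2.5],"twist":[0,0,0]},
    {"xyz":[-2,0,-4],"twist":[0,0,0]},
    {"xyz":[-4,0,-7],"twist":[0,0,0]},
    {"xyz":[-8,0,-8],"twist":[0,0,0]},
    {"xyz":[-12,0,-8],"twist":[0,0,0]},
    {"xyz":[-12,0,-8],"twist":[0,0,0]},
    {"xyz":[-12,0,-8],"twist":[0,0,0]},
  ],
  fingers=82,
)

```text
time: 34.3
position: [0.4367, -0.2328, 0.2431]
ee_rot: [2.256, 2.186, 0.0]
ft_force: [0.9, 0.5, -1.0]
grip_width: 0.873
finger_force: 0.0
```

```bash
python3 - <<'E'
from h import *
plan()
T=img("top",6);S=img("scene",6);np.savez("av5.npz",top=T,scene=S)
a=cv2.resize(T[180:240,225:315],(600,400),interpolation=cv2.INTER_CUBIC)
cv2.imwrite("pics/b1.png",a[:, :600])
E
```

```text
t 34.3 p [ 0.4367 -0.2328  0.2431] yaw -1.8 grip 82.1mm J6 -0.53 F [ 0.9  0.5 -1. ]
```

View pics/b1.png

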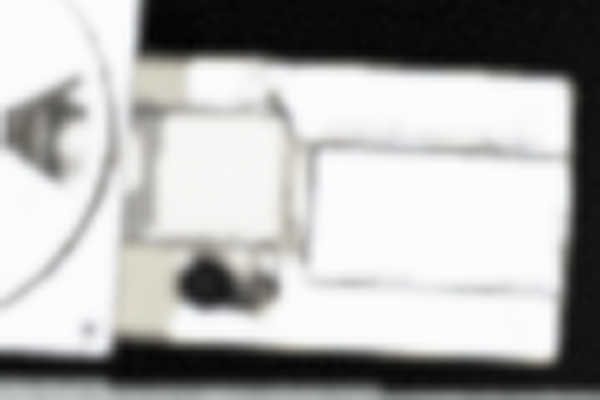

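The box stands in its place at about (310–570, 145–290), just past the pan's lip. Next is the lever.

```bash
python3 - <<'E'
from h import *
plan((.4014,.1335,.27,-1.8),(.4014,.1335,.186,-1.8))
E
```

```text
t 34.9 p [ 0.4374 -0.2302  0.2424] yaw -1.8 grip 81.5mm J6 -0.53 F [-0.1 -0.4  0.4]
[14.5, -1.89, -1.1] [0.0, 0.0, 0.01] rows>=7.3
[14.5, -1.89, 2.26] [0.0, 0.0, 0.01] rows>=7.4
```

arm_command(
  commands=[
    {"xyz":[1,-0.2,-1.1],"twist":[0,0,0]},
    {"xyz":[3,-0.5,-1.1],"twist":[0,0,0]},
    {"xyz":[5,-0.8,-1.1],"twist":[0,0,0]},
    {"xyz":[7,-1.1,-1.1],"twist":[0,0,0]},
    {"xyz":[9,-1.4,-1.1],"twist":[0,0,0]},
    {"xyz":[11,-1.7,-1.1],"twist":[0,0,0]},
    {"xyz":[13,-1.9,-1.1],"twist":[0,0,0]},
    {"xyz":[14.5,-1.9,-1.1],"twist":[0,0,0]},
    {"xyz":[14.5,-1.9,-1.1],"twist":[0,0,0]},
    {"xyz":[14.5,-1.9,-1.1],"twist":[0,0,0]},
  ],
  fingers=56,
)

```text
time: 35.9
position: [0.401, 0.1336, 0.2698]
ee_rot: [-2.254, -2.189, 0.001]
ft_force: [-0.8, -0.8, -0.5]
grip_width: 0.594
finger_force: 0.0
```

```bash
python3 - <<'E'
from h import *
plan((.4014,.1335,.186,-1.8))
E
```

```text
t 35.9 p [0.401  0.1336 0.2698] yaw -1.7 grip 55.9mm J6 0.26 F [-0.8 -0.8 -0.5]
[-0.0, 0.02, 3.35] [-0.0, 0.0, 0.02] rows>=1.7
```

arm_command(
  commands=[
    {"xyz":[0,0,1],"twist":[0,0,0]},
    {"xyz":[0,0,2],"twist":[0,0,0]},
    {"xyz":[0,0,3],"twist":[0,0,0]},
    {"xyz":[0,0,3.35],"twist":[0,0,0]},
    {"xyz":[0,0,3.35],"twist":[0,0,0]},
  ],
)

```text
time: 36.4
position: [0.4012, 0.1321, 0.1857]
ee_rot: [-2.257, -2.184, 0.002]
ft_force: [-0.3, 0.9, 0.1]
grip_width: 0.598
finger_force: 0.0
```

arm_command(
  commands=[
    {"xyz":[0,0,0],"twist":[0,0,0]},
    {"xyz":[0,0,0],"twist":[0,0,0]},
    {"xyz":[0,0,0],"twist":[0,0,0]},
    {"xyz":[0,0,0],"twist":[0,0,0]},
    {"xyz":[0,0,0],"twist":[0,0,0]},
    {"xyz":[0,0,0],"twist":[0,0,0]},
    {"xyz":[0,0,0],"twist":[0,0,0]},
  ],
  fingers=15,
)

```text
time: 37.1
position: [0.4012, 0.133, 0.1861]
ee_rot: [-2.256, -2.186, 0.0]
ft_force: [-1.6, 0.2, 1.1]
grip_width: 0.237
finger_force: 30.0
```

arm_command(
  commands=[
    {"xyz":[-0.38,0,0.02],"twist":[0,0,0]},
    {"xyz":[-0.75,0,0.08],"twist":[0,0,0]},
    {"xyz":[-0.94,0,0.12],"twist":[0,0,0]},
    {"xyz":[-1.12,0,0.17],"twist":[0,0,0]},
    {"xyz":[-1.3,0,0.23],"twist":[0,0,0]},
    {"xyz":[-1.48,0,0.3],"twist":[0,0,0]},
    {"xyz":[-1.82,0,0.46],"twist":[0,0,0]},
    {"xyz":[-2.15,0,0.66],"twist":[0,0,0]},
    {"xyz":[-2.45,0,0.89],"twist":[0,0,0]},
    {"xyz":[-2.73,0,1.15],"twist":[0,0,0]},
    {"xyz":[-2.98,0,1.44],"twist":[0,0,0]},
    {"xyz":[-3.1,0,1.6],"twist":[0,0,0]},
  ],
)

```text
time: 38.3
position: [0.3989, 0.0547, 0.1455]
ee_rot: [2.257, 2.185, -0.001]
ft_force: [-0.0, -1.8, 2.8]
grip_width: 0.239
finger_force: 30.0
```

arm_command(
  commands=[
    {"xyz":[0,0,0],"twist":[0,0,0]},
    {"xyz":[0,0,0],"twist":[0,0,0]},
    {"xyz":[0,0,0],"twist":[0,0,0]},
    {"xyz":[0,0,0],"twist":[0,0,0]},
    {"xyz":[0,0,0],"twist":[0,0,0]},
    {"xyz":[0,0,0],"twist":[0,0,0]},
    {"xyz":[0,0,0],"twist":[0,0,0]},
    {"xyz":[0,0,0],"twist":[0,0,0]},
  ],
)

```text
time: 39.1
position: [0.3989, 0.0555, 0.1462]
ee_rot: [2.256, 2.186, 0.0]
ft_force: [-0.8, -2.0, 3.9]
grip_width: 0.237
finger_force: 30.0
```

```bash
python3 - <<'E'
from h import *
plan((.4012,.1332,.186,-1.8))
T=img("top",4);cv2.imwrite("pics/t2.png",cv2.resize(T[160:245,200:328],(640,425),interpolation=cv2.INTER_CUBIC))
E
```

```text
t 39.1 p [0.3989 0.0555 0.1462] yaw -1.8 grip 22.3mm J6 0.08 F [-0.8 -2.   3.9]
[3.11, -0.01, -1.59] [0.0, 0.0, -0.01] rows>=1.7
```

View pics/t2.png

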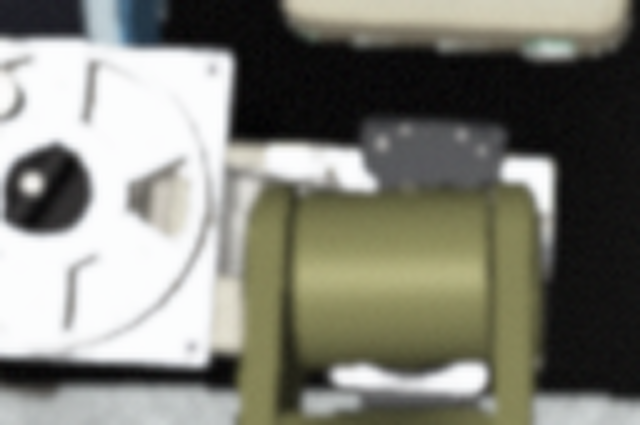

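The arm hides the box here, so I'll swing the lever back along the arc, let go and look from clear.

arm_command(
  commands=[
    {"xyz":[0.12,0,-0.16],"twist":[0,0,0]},
    {"xyz":[0.65,0,-0.7],"twist":[0,0,0]},
    {"xyz":[1.28,0,-1.13],"twist":[0,0,0]},
    {"xyz":[1.62,0,-1.3],"twist":[0,0,0]},
    {"xyz":[1.98,0,-1.43],"twist":[0,0,0]},
    {"xyz":[2.35,0,-1.52],"twist":[0,0,0]},
    {"xyz":[2.72,0,-1.58],"twist":[0,0,0]},
    {"xyz":[3.1,0,-1.6],"twist":[0,0,0]},
    {"xyz":[3.1,0,-1.6],"twist":[0,0,0]},
    {"xyz":[3.1,0,-1.6],"twist":[0,0,0]},
  ],
)

```text
time: 40.3
position: [0.4004, 0.1258, 0.1845]
ee_rot: [2.252, 2.178, -0.025]
ft_force: [-2.7, -69.3, 1.4]
grip_width: 0.165
finger_force: 39.2
```

arm_command(
  commands=[
    {"xyz":[0,0,0],"twist":[0,0,0]},
    {"xyz":[0,0,0],"twist":[0,0,0]},
    {"xyz":[0,0,0],"twist":[0,0,0]},
    {"xyz":[0,0,0],"twist":[0,0,0]},
    {"xyz":[0,0,-1],"twist":[0,0,0]},
    {"xyz":[0,0,-2.5],"twist":[0,0,0]},
    {"xyz":[0,0,-4],"twist":[0,0,0]},
    {"xyz":[-3,0,-5],"twist":[0,0,0]},
    {"xyz":[-14,0,-5],"twist":[0,0,0]},
    {"xyz":[-14,0,-5],"twist":[0,0,0]},
    {"xyz":[-14,0,-5],"twist":[0,0,0]},
    {"xyz":[-14,0,-5],"twist":[0,0,0]},
  ],
  fingers=56,
)

```text
time: 41.5
position: [0.3931, -0.1158, 0.3083]
ee_rot: [2.255, 2.186, 0.001]
ft_force: [1.3, -0.3, 0.5]
grip_width: 0.595
finger_force: 0.0
```

arm_command(
  commands=[
    {"xyz":[-10,0,0],"twist":[0,0,0]},
    {"xyz":[-10,0,0],"twist":[0,0,0]},
    {"xyz":[-10,0,0],"twist":[0,0,0]},
    {"xyz":[-10,0,0],"twist":[0,0,0]},
    {"xyz":[-10,0,0],"twist":[0,0,0]},
    {"xyz":[-10,0,0],"twist":[0,0,0]},
  ],
)

```text
time: 42.1
position: [0.3848, -0.3679, 0.3063]
ee_rot: [-2.259, -2.18, 0.0]
ft_force: [-0.4, 0.2, -0.7]
grip_width: 0.591
finger_force: 0.0
```

```bash
python3 - <<'E'
from h import *
plan()
T=img("top",6);S=img("scene",6);np.savez("av6.npz",top=T,scene=S)
print(ringprof("top",T,[.4592,.3621],.256,.006,.02,step=10))
print(ringprof("scene",S,[.4586,.3618],.258,.006,.014,step=10))
g=lambda a:np.clip(255*((np.clip(a.astype(float),90,255)-90)/165)**2,0,255).astype(np.uint8)
cv2.imwrite("pics/b2.png",np.hstack([cv2.resize(g(T[185:235,240:315]),(450,300),interpolation=cv2.INTER_CUBIC),cv2.resize(S[180:250,255:335],(343,300),interpolation=cv2.INTER_CUBIC)]))
E
```

```text
t 42.1 p [ 0.3848 -0.3679  0.3063] yaw -2.0 grip 55.5mm J6 -0.80 F [-0.4  0.2 -0.7]
[250 251 250 250 250 248 246 247 248 247 247 248 249 249 251 251 250 247
 232 219 236 246 248 248 248 248 248 247 248 248 249 250 250 251 250 249]
[127 128 128 129 129 130 131 131 132 132 133 133 133 133 133 133 132 132
 132 131 131 131 130 130 129 128 127 126 126 126 126 125 125 126 126 126]
```

View pics/b2.png

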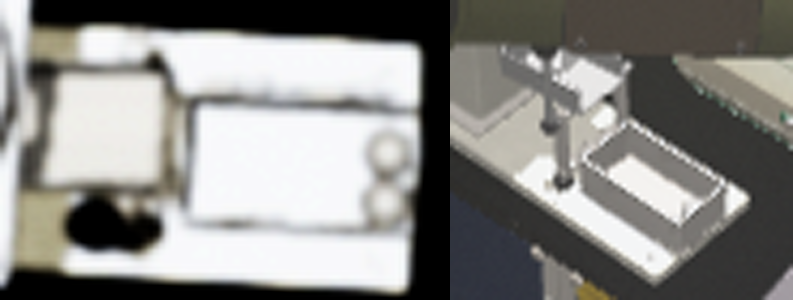

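Both balls lie in the box at its outer end, at (385,150) and (383,205). The pan and lever are back at rest and the dial pointer is back at the zero mark. I'll regrip the box and slide it out under the lip.

```bash
python3 - <<'E'
from h import *
plan((.446,.038,.25,-1.8),(.446,.038,.1,-1.8),(.446,.038,.049,-1.8))
E
```

```text
t 42.7 p [ 0.3856 -0.3638  0.3082] yaw -1.8 grip 55.9mm J6 -0.79 F [ 0.1 -0.4  0.4]
[16.14, 1.91, 2.33] [0.0, 0.0, 0.0] rows>=8.2
[16.14, 1.91, 8.33] [0.0, 0.0, 0.0] rows>=9.1
[16.14, 1.91, 10.37] [0.0, 0.0, 0.0] rows>=9.6
```

arm_command(
  commands=[
    {"xyz":[2,0.3,0],"twist":[0,0,0]},
    {"xyz":[4,0.6,0],"twist":[0,0,0]},
    {"xyz":[6,0.9,0],"twist":[0,0,0]},
    {"xyz":[8,1.2,0],"twist":[0,0,0]},
    {"xyz":[10,1.5,0],"twist":[0,0,0]},
    {"xyz":[12,1.7,0],"twist":[0,0,0]},
    {"xyz":[14,1.9,0],"twist":[0,0,0]},
    {"xyz":[16.14,1.91,1],"twist":[0,0,0]},
    {"xyz":[16.14,1.91,3],"twist":[0,0,0]},
    {"xyz":[16.14,1.91,5],"twist":[0,0,0]},
    {"xyz":[16.14,1.91,6.5],"twist":[0,0,0]},
    {"xyz":[16.14,1.91,6.5],"twist":[0,0,0]},
  ],
  fingers=84,
)

```text
time: 43.9
position: [0.4435, 0.0379, 0.1414]
ee_rot: [-2.252, -2.182, 0.009]
ft_force: [0.5, -0.5, 0.5]
grip_width: 0.89
finger_force: 0.0
```

```bash
python3 - <<'E'
from h import *
plan((.446,.038,.049,-1.8))
E
```

```text
t 43.9 p [0.4435 0.0379 0.1414] yaw -1.8 grip 83.7mm J6 0.03 F [ 0.5 -0.5  0.5]
[0.01, 0.13, 3.7] [-0.1, 0.0, 0.0] rows>=1.8
```

arm_command(
  commands=[
    {"xyz":[0,0,1],"twist":[0,0,0]},
    {"xyz":[0,0,2],"twist":[0,0,0]},
    {"xyz":[0,0,3],"twist":[0,0,0]},
    {"xyz":[0,0,3.5],"twist":[0,0,0]},
    {"xyz":[0,0,3.7],"twist":[0,0,0]},
    {"xyz":[0,0,3.7],"twist":[0,0,0]},
  ],
)

```text
time: 44.5
position: [0.4469, 0.0376, 0.0542]
ee_rot: [2.256, 2.185, 0.001]
ft_force: [-0.1, 1.1, 0.7]
grip_width: 0.892
finger_force: 0.0
```

arm_command(
  commands=[
    {"xyz":[0,0,0],"twist":[0,0,0]},
    {"xyz":[0,0,0],"twist":[0,0,0]},
    {"xyz":[0,0,0],"twist":[0,0,0]},
    {"xyz":[0,0,0],"twist":[0,0,0]},
    {"xyz":[0,0,0],"twist":[0,0,0]},
    {"xyz":[0,0,0],"twist":[0,0,0]},
  ],
  fingers=50,
)

```text
time: 45.1
position: [0.4468, 0.0377, 0.0539]
ee_rot: [2.256, 2.185, 0.002]
ft_force: [0.6, -0.3, 7.1]
grip_width: 0.681
finger_force: 30.0
```

arm_command(
  commands=[
    {"xyz":[0,0,-0.2],"twist":[0,0,0]},
    {"xyz":[0,0,-0.4],"twist":[0,0,0]},
    {"xyz":[-0.5,0,-0.5],"twist":[0,0,0]},
    {"xyz":[-1,0,-0.5],"twist":[0,0,0]},
    {"xyz":[-1.7,0,-0.5],"twist":[0,0,0]},
    {"xyz":[-2.4,0,-0.5],"twist":[0,0,0]},
    {"xyz":[-3.1,0,-0.5],"twist":[0,0,0]},
    {"xyz":[-3.8,0,-0.5],"twist":[0,0,0]},
    {"xyz":[-4.5,0,-0.5],"twist":[0,0,0]},
    {"xyz":[-5.2,0,-0.5],"twist":[0,0,0]},
    {"xyz":[-5.8,0,-0.5],"twist":[0,0,0]},
    {"xyz":[-6.2,0,-0.5],"twist":[0,0,0]},
  ],
)

```text
time: 46.3
position: [0.4406, -0.119, 0.0654]
ee_rot: [-2.258, -2.184, 0.0]
ft_force: [-0.3, 0.8, -3.4]
grip_width: 0.681
finger_force: 30.0
```

```bash
python3 - <<'E'
from h import *
s=np.array([.4506,-.1453])-.018*np.array([.09,.996])
plan((*s,.06,-5),(*s,.0305,-5))
E
```

```text
t 46.3 p [ 0.4406 -0.119   0.0654] yaw -1.9 grip 64.0mm J6 -0.31 F [-0.3  0.8 -3.4]
[-1.76, 0.39, 0.21] [-0.0, 0.0, 0.62] rows>=0.9
[-1.76, 0.39, 1.39] [-0.0, 0.0, 0.62] rows>=1.1
```

arm_command(
  commands=[
    {"xyz":[-0.6,0.13,0],"twist":[0,0,0.2]},
    {"xyz":[-1.2,0.26,0],"twist":[0,0,0.4]},
    {"xyz":[-1.76,0.39,0],"twist":[0,0,0.6]},
    {"xyz":[-1.76,0.39,0.5],"twist":[0,0,0.6]},
    {"xyz":[-1.76,0.39,0.9],"twist":[0,0,0.6]},
    {"xyz":[-1.76,0.39,1.1],"twist":[0,0,0.6]},
    {"xyz":[-1.76,0.39,1.18],"twist":[0,0,0.6]},
    {"xyz":[-1.76,0.39,1.18],"twist":[0,0,0.6]},
  ],
)

```text
time: 47.1
position: [0.4494, -0.1611, 0.0358]
ee_rot: [-2.312, -2.126, 0.0]
ft_force: [-0.4, 0.6, -3.3]
grip_width: 0.681
finger_force: 30.0
```

arm_command(
  commands=[
    {"xyz":[0,0,0.03],"twist":[0,0,0]},
    {"xyz":[0,0,0.06],"twist":[0,0,0]},
    {"xyz":[0,0,0.06],"twist":[0,0,0]},
  ],
)

```text
time: 47.4
position: [0.4497, -0.1615, 0.035]
ee_rot: [2.313, 2.126, 0.001]
ft_force: [-1.0, 1.6, 2.1]
grip_width: 0.68
finger_force: 30.0
```

arm_command(
  commands=[
    {"xyz":[0,0,0],"twist":[0,0,0]},
    {"xyz":[0,0,0],"twist":[0,0,0]},
    {"xyz":[0,0,0],"twist":[0,0,0]},
    {"xyz":[0,0,0],"twist":[0,0,0]},
    {"xyz":[0,0,-1.5],"twist":[0,0,0]},
    {"xyz":[0,0,-3],"twist":[0,0,0]},
    {"xyz":[0,0,-5],"twist":[0,0,0]},
    {"xyz":[0,0,-8],"twist":[0,0,0]},
    {"xyz":[4,0,-9],"twist":[0,0,0]},
    {"xyz":[12,0,-9],"twist":[0,0,0]},
    {"xyz":[12,0,-9],"twist":[0,0,0]},
    {"xyz":[12,0,-9],"twist":[0,0,0]},
  ],
  fingers=82,
)

```text
time: 48.6
position: [0.4655, 0.0334, 0.2486]
ee_rot: [2.313, 2.125, 0.001]
ft_force: [0.8, -0.5, 0.5]
grip_width: 0.868
finger_force: 0.0
```

arm_command(
  commands=[
    {"xyz":[11,0,-3],"twist":[0,0,0]},
    {"xyz":[11,0,-3],"twist":[0,0,0]},
    {"xyz":[11,0,-3],"twist":[0,0,0]},
    {"xyz":[11,0,-3],"twist":[0,0,0]},
    {"xyz":[11,0,-3],"twist":[0,0,0]},
    {"xyz":[11,0,-3],"twist":[0,0,0]},
    {"xyz":[11,0,-3],"twist":[0,0,0]},
  ],
)

```text
time: 49.3
position: [0.4886, 0.3091, 0.3233]
ee_rot: [-2.309, -2.13, -0.001]
ft_force: [0.3, 0.4, -0.0]
grip_width: 0.872
finger_force: 0.0
```

```bash
python3 - <<'E'
from h import *
plan()
T=look();S=img("scene",6);np.savez("av7.npz",top=T,scene=S)
cv2.imwrite("pics/b3.png",np.hstack([cv2.resize(T[180:240,320:440],(500,250),interpolation=cv2.INTER_CUBIC),cv2.resize(S[230:300,310:390],(286,250),interpolation=cv2.INTER_CUBIC)]))
E
```

```text
t 49.3 p [0.4886 0.3091 0.3233] yaw -4.6 grip 81.9mm J6 0.58 F [ 0.3  0.4 -0. ]
[[395.0, 234.0], [397.0, 194.0], [421.0, 195.0], [419.0, 235.0]] [ 0.4533 -0.3071] [0.126 0.073] long axis 177.0
[[332.0, 193.0], [380.0, 193.0], [380.0, 235.0], [332.0, 235.0]] [ 0.4508 -0.1461] [0.149 0.13 ] long axis 91.5
```

View pics/b3.png

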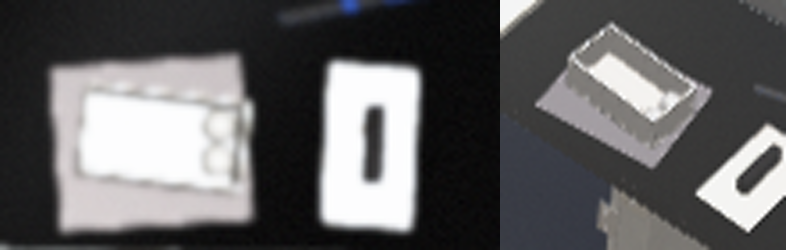

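The box stands on the mat with both balls visible at its -y end, around (220,125) and (218,160) in the crop. The lid hasn't moved. I'll measure the rim and the lid closely.

```bash
python3 - <<'E'
from h import *
np.set_printoptions(precision=4,suppress=True)
t=lambda l:np.array(l)/4.167+[320-.38,180-.38]
s=lambda l:np.array(l)/3.571+[310-.36,230-.36]
tp=t([(85,87),(250,103),(243,190),(78,180)])
P=plane("top",tp,.048);print(P,P.mean(0))
B=tri(s([(112,25),(197,88),(155,125),(68,60)]),tp);print(B,B.mean(0))
print("lid plane9",plane("top",t([(328,63),(420,68),(412,231),(320,226)]),.009).mean(0))
# dark-bar centroid of the lid (top z .031), both views
A=np.load("av7.npz")
def bar(n,x0,y0,x1,y1):
    g=cv2.cvtColor(A[n],cv2.COLOR_BGR2GRAY)[y0:y1,x0:x1].astype(float); w=np.clip(150-g,0,None); m=cv2.moments(w.astype(np.float32)); return (m["m10"]/m["m00"]+x0,m["m01"]/m["m00"]+y0)
bt=bar("top",402,200,415,228);
print(bt,plane("top",[bt],.031),plane("top",[bt],.025))
S=A["scene"];g=cv2.cvtColor(S,cv2.COLOR_BGR2GRAY)
# box rim brightness profile in top along long axis through the middle (z=.048)
G=cv2.cvtColor(A["top"],cv2.COLOR_BGR2GRAY).astype(np.float32)
u=np.array([.09,.996]);c=np.array([.4513,-.1436]);v=np.array([.996,-.09])
for d,rng in((u,np.arange(-.07,.0701,.0025)),(v,np.arange(-.045,.0451,.0025))):
    o=0
    e=v if d is u else u
    for k in np.linspace(-.015,.03,8):
        X=c+rng[:,None]*d+k*e;p=proj("top",np.c_[X,np.full(len(X),.048)]).astype(np.float32);o=o+cv2.remap(G,p[:,:1],p[:,1:],1).ravel()/8
    print([(round(r*1e3,1),int(q)) for r,q in zip(rng,o)])
E
```

```text
[[ 0.4843 -0.093   0.048 ]
 [ 0.4758 -0.211   0.048 ]
 [ 0.4135 -0.2062  0.048 ]
 [ 0.4177 -0.0891  0.048 ]] [ 0.4478 -0.1498  0.048 ]
[[ 0.4857 -0.0945  0.0486  0.0044]
 [ 0.4757 -0.2108  0.0489  0.0001]
 [ 0.4133 -0.206   0.0466  0.001 ]
 [ 0.4188 -0.0904  0.0504  0.0038]] [ 0.4484 -0.1505  0.0486  0.0023]
lid plane9 [ 0.4511 -0.3058  0.009 ]
(409.21130500758727, 213.8566009104704) [[ 0.4515 -0.3031  0.031 ]] [[ 0.4522 -0.3045  0.025 ]]
[(np.float64(-70.0), 53), (np.float64(-67.5), 111), (np.float64(-65.0), 162), (np.float64(-62.5), 178), (np.float64(-60.0), 166), (np.float64(-57.5), 164), (np.float64(-55.0), 192), (np.float64(-52.5), 215), (np.float64(-50.0), 225), (np.float64(-47.5), 227), (np.float64(-45.0), 225), (np.float64(-42.5), 221), (np.float64(-40.0), 216), (np.float64(-37.5), 213), (np.float64(-35.0), 217), (np.float64(-32.5), 229), (np.float64(-30.0), 238), (np.float64(-27.5), 242), (np.float64(-25.0), 244), (np.float64(-22.5), 245), (np.float64(-20.0), 245), (np.float64(-17.5), 244), (np.float64(-15.0), 243), (np.float64(-12.5), 242), (np.float64(-10.0), 241), (np.flo
[... 1025 characters left out ...]
np.float64(-22.5), 252), (np.float64(-20.0), 253), (np.float64(-17.5), 253), (np.float64(-15.0), 253), (np.float64(-12.5), 253), (np.float64(-10.0), 253), (np.float64(-7.5), 253), (np.float64(-5.0), 253), (np.float64(-2.5), 253), (np.float64(0.0), 253), (np.float64(2.5), 253), (np.float64(5.0), 253), (np.float64(7.5), 253), (np.float64(10.0), 253), (np.float64(12.5), 253), (np.float64(15.0), 253), (np.float64(17.5), 252), (np.float64(20.0), 249), (np.float64(22.5), 237), (np.float64(25.0), 210), (np.float64(27.5), 193), (np.float64(30.0), 203), (np.float64(32.5), 211), (np.float64(35.0), 208), (np.float64(37.5), 203), (np.float64(40.0), 200), (np.float64(42.5), 198), (np.float64(45.0), 193)]
```

```bash
python3 - <<'E'
from h import *
np.set_printoptions(precision=4,suppress=True)
def prof(f,c,yaw,z,rng,ks):
    G=cv2.cvtColor(np.load(f)["top"].astype(np.uint8),cv2.COLOR_BGR2GRAY).astype(np.float32);a=np.radians(yaw)
    d=np.array([np.cos(a),np.sin(a)]);e=np.array([d[1],-d[0]]);o=0
    for k in ks:
        X=np.array(c)+rng[:,None]*d+k*e;p=proj("top",np.c_[X,np.full(len(X),z)]).astype(np.float32);o=o+cv2.remap(G,p[:,:1],p[:,1:],1).ravel()/len(ks)
    return list(zip((rng*1e3).round().astype(int).tolist(),o.astype(int).tolist()))
R=np.r_[np.arange(-.072,-.045,.002),np.arange(.046,.072,.002)]
print("place",prof("av5.npz",(.4467,.056),88.2,.067,R,np.linspace(-.02,.02,5)))
print("start",prof("av.npz",(.4568,-.4204),8.3,.045,R,np.linspace(-.02,.02,5)))
print("lid",prof("av7.npz",(.452,-.3058),-3,.009,R,np.linspace(-.02,.02,5)))
print("lidw",prof("av7.npz",(.452,-.3058),87,.009,np.r_[np.arange(-.044,-.024,.002),np.arange(.024,.044,.002)],np.linspace(-.04,.04,5)))
print("lidbar",prof("av7.npz",(.452,-.3058),-3,.031,np.arange(-.045,.046,.003),[0]))
E
```

```text
place [(-72, 19), (-70, 19), (-68, 19), (-66, 24), (-64, 44), (-62, 88), (-60, 147), (-58, 201), (-56, 232), (-54, 244), (-52, 249), (-50, 250), (-48, 251), (-46, 251), (46, 248), (48, 241), (50, 221), (52, 203), (54, 198), (56, 209), (58, 210), (60, 204), (62, 201), (64, 204), (66, 214), (68, 223), (70, 229)]
start [(-72, 9), (-70, 9), (-68, 9), (-66, 12), (-64, 27), (-62, 58), (-60, 107), (-58, 156), (-56, 194), (-54, 212), (-52, 218), (-50, 218), (-48, 217), (-46, 218), (46, 215), (48, 211), (50, 202), (52, 188), (54, 174), (56, 163), (58, 145), (60, 114), (62, 76), (64, 40), (66, 18), (68, 10), (70, 9)]
lid [(-72, 10), (-70, 11), (-68, 12), (-66, 20), (-64, 42), (-62, 89), (-60, 150), (-58, 207), (-56, 238), (-54, 249), (-52, 252), (-50, 252), (-48, 253), (-46, 253), (46, 253), (48, 253), (50, 252), (52, 252), (54, 249), (56, 238), (58, 208), (60, 153), (62, 95), (64, 50), (66, 24), (68, 14), (70, 13)]
lidw [(-44, 10), (-42, 12), (-40, 17), (-38, 36), (-36, 79), (-34, 144), (-32, 204), (-30, 239), (-28, 250), (-26, 252), (24, 253), (26, 252), (28, 250), (30, 242), (32, 210), (34, 157), (36, 91), (38, 46), (40, 22), (42, 14)]
lidbar [(-45, 253), (-42, 253), (-39, 253), (-36, 252), (-33, 243), (-30, 201), (-27, 127), (-24, 80), (-21, 68), (-18, 66), (-15, 65), (-12, 65), (-9, 64), (-6, 63), (-3, 61), (0, 63), (3, 64), (6, 65), (9, 67), (12, 66), (15, 67), (18, 67), (21, 74), (24, 102), (27, 176), (30, 238), (33, 251), (36, 253), (39, 253), (42, 253), (45, 253)]
```

The camera puts the box centre at (0.4503, -0.1505), long axis 85.4°, and the lid at (0.452, -0.3058), axis -3°. I'll pick up the lid by its bar.

```bash
python3 - <<'E'
from h import *
plan((.452,-.3058,.2,-93),(.452,-.3058,.013,-93))
E
```

```text
t 49.8 p [0.489  0.3051 0.3232] yaw -4.9 grip 81.6mm J6 0.58 F [-1.  -0.6  0.2]
[-24.47, 0.6, 4.92] [0.0, -0.0, 17.63] rows>=12.5
[-24.48, 0.6, 12.4] [0.0, -0.0, 17.63] rows>=13.7
```

arm_command(
  commands=[
    {"xyz":[-2,0,0],"twist":[0,0,1.5]},
    {"xyz":[-24.5,0.6,2],"twist":[0,0,17.6]},
    {"xyz":[-24.5,0.6,2],"twist":[0,0,17.6]},
    {"xyz":[-24.5,0.6,2],"twist":[0,0,17.6]},
    {"xyz":[-24.5,0.6,2],"twist":[0,0,17.6]},
    {"xyz":[-24.5,0.6,2],"twist":[0,0,17.6]},
    {"xyz":[-24.5,0.6,2],"twist":[0,0,17.6]},
    {"xyz":[-24.5,0.6,2],"twist":[0,0,17.6]},
    {"xyz":[-24.5,0.6,2],"twist":[0,0,17.6]},
    {"xyz":[-24.5,0.6,2],"twist":[0,0,17.6]},
    {"xyz":[-24.5,0.6,2],"twist":[0,0,17.6]},
    {"xyz":[-24.5,0.6,4],"twist":[0,0,17.6]},
  ],
  fingers=44,
)

```text
time: 51.0
position: [0.454, -0.2827, 0.2486]
ee_rot: [3.137, -0.083, 0.008]
ft_force: [0.3, -0.0, -0.8]
grip_width: 0.465
finger_force: 0.0
```

arm_command(
  commands=[
    {"xyz":[0,0,0],"twist":[0,0,0]},
  ],
)

```text
time: 51.1
position: [0.4517, -0.2822, 0.242]
ee_rot: [-3.138, 0.084, 0.008]
ft_force: [0.4, 0.6, -0.4]
grip_width: 0.469
finger_force: 0.0
```

```bash
python3 - <<'E'
from h import *
plan((.452,-.3058,.06,-93),(.452,-.3058,.013,-93))
E
```

```text
t 51.1 p [ 0.4517 -0.2822  0.242 ] yaw -93.1 grip 44.1mm J6 1.00 F [ 0.4  0.6 -0.4]
[0.1, 0.96, 7.28] [-0.03, 0.06, -0.02] rows>=3.7
[0.11, 0.97, 9.16] [-0.03, 0.06, -0.02] rows>=4.6
```

arm_command(
  commands=[
    {"xyz":[0.05,0.97,2],"twist":[0,0,0]},
    {"xyz":[0.05,0.97,4],"twist":[0,0,0]},
    {"xyz":[0.05,0.97,6],"twist":[0,0,0]},
    {"xyz":[0.05,0.97,7],"twist":[0,0,0]},
    {"xyz":[0.05,0.97,7],"twist":[0,0,0]},
    {"xyz":[0.05,0.97,7],"twist":[0,0,0]},
  ],
)

```text
time: 51.7
position: [0.4545, -0.3035, 0.0726]
ee_rot: [3.14, -0.077, 0.001]
ft_force: [-0.4, -0.8, 0.6]
grip_width: 0.472
finger_force: 0.0
```

```bash
python3 - <<'E'
from h import *
plan((.452,-.3058,.013,-93))
E
```

```text
t 51.7 p [ 0.4545 -0.3035  0.0726] yaw -92.8 grip 44.4mm J6 0.96 F [-0.4 -0.8  0.6]
[-0.1, 0.09, 2.38] [0.01, -0.01, 0.04] rows>=1.2
```

arm_command(
  commands=[
    {"xyz":[-0.1,0.09,0.8],"twist":[0,0,0]},
    {"xyz":[-0.1,0.09,1.6],"twist":[0,0,0]},
    {"xyz":[-0.1,0.09,2.2],"twist":[0,0,0]},
    {"xyz":[-0.1,0.09,2.38],"twist":[0,0,0]},
    {"xyz":[-0.1,0.09,2.38],"twist":[0,0,0]},
    {"xyz":[-0.1,0.09,2.38],"twist":[0,0,0]},
  ],
)

```text
time: 52.3
position: [0.4519, -0.306, 0.0128]
ee_rot: [3.14, -0.077, 0.002]
ft_force: [-0.7, -0.1, 0.1]
grip_width: 0.468
finger_force: 0.0
```

arm_command(
  commands=[
    {"xyz":[0,0,0],"twist":[0,0,0]},
    {"xyz":[0,0,0],"twist":[0,0,0]},
    {"xyz":[0,0,0],"twist":[0,0,0]},
    {"xyz":[0,0,0],"twist":[0,0,0]},
    {"xyz":[0,0,0],"twist":[0,0,0]},
    {"xyz":[0,0,0],"twist":[0,0,0]},
    {"xyz":[0,0,0],"twist":[0,0,0]},
  ],
  fingers=5,
)

```text
time: 53.0
position: [0.4513, -0.3056, 0.0118]
ee_rot: [3.141, -0.078, 0.0]
ft_force: [-0.5, -0.2, 2.7]
grip_width: 0.146
finger_force: 30.0
```

arm_command(
  commands=[
    {"xyz":[0,0,-1],"twist":[0,0,0]},
    {"xyz":[0,0,-2.5],"twist":[0,0,0]},
    {"xyz":[0,0,-4],"twist":[0,0,0]},
    {"xyz":[0,0,-5],"twist":[0,0,0]},
    {"xyz":[0,0,-5],"twist":[0,0,0]},
  ],
)

```text
time: 53.5
position: [0.4524, -0.3065, 0.1399]
ee_rot: [3.137, -0.077, 0.007]
ft_force: [-0.1, 0.2, -0.9]
grip_width: 0.148
finger_force: 30.0
```

```bash
python3 - <<'E'
from h import *
plan((.4503,-.1512,.13,-4.6))
E
```

```text
t 53.5 p [ 0.4524 -0.3065  0.1399] yaw -92.8 grip 13.9mm J6 0.96 F [-0.1  0.2 -0.9]
[-0.39, -6.2, 0.37] [0.07, -0.01, -17.64] rows>=10.3
```

arm_command(
  commands=[
    {"xyz":[0,-0.6,0],"twist":[0,0,-1.6]},
    {"xyz":[0,-1.2,0],"twist":[0,0,-3.2]},
    {"xyz":[-0.1,-1.8,0],"twist":[0,0,-4.8]},
    {"xyz":[-0.1,-2.4,0],"twist":[0,0,-6.4]},
    {"xyz":[-0.2,-3,0],"twist":[0,0,-8]},
    {"xyz":[-0.2,-3.6,0],"twist":[0,0,-9.6]},
    {"xyz":[-0.3,-4.2,0],"twist":[0,0,-11.2]},
    {"xyz":[-0.3,-4.8,0],"twist":[0,0,-12.8]},
    {"xyz":[-0.4,-5.4,0],"twist":[0,0,-14.4]},
    {"xyz":[-0.4,-6.2,0],"twist":[0,0,-16]},
    {"xyz":[-0.4,-6.2,0],"twist":[0,0,-17.6]},
    {"xyz":[-0.4,-6.2,0],"twist":[0,0,-17.6]},
  ],
)

```text
time: 54.7
position: [0.4486, -0.1497, 0.1355]
ee_rot: [-2.309, -2.129, 0.001]
ft_force: [-0.6, -0.2, -0.8]
grip_width: 0.151
finger_force: 30.0
```

arm_command(
  commands=[
    {"xyz":[0,0,1],"twist":[0,0,0]},
    {"xyz":[0,0,2],"twist":[0,0,0]},
    {"xyz":[0,0,2.4],"twist":[0,0,0]},
    {"xyz":[0,0,2.4],"twist":[0,0,0]},
    {"xyz":[0,0,2.4],"twist":[0,0,0]},
  ],
)

```text
time: 55.2
position: [0.4492, -0.1506, 0.0772]
ee_rot: [2.315, 2.124, 0.0]
ft_force: [-0.6, -0.8, -1.8]
grip_width: 0.147
finger_force: 30.0
```

```bash
python3 - <<'E'
from h import *
plan((.4503,-.1512,.0675,-4.6),(.4503,-.1512,.056,-4.6))
S=img("scene",5);np.savez("av8.npz",scene=S)
cv2.imwrite("pics/c1.png",cv2.resize(S[225:300,305:395],(720,600),interpolation=cv2.INTER_CUBIC))
E
```

```text
t 55.2 p [ 0.4492 -0.1506  0.0772] yaw -4.9 grip 13.8mm J6 -0.31 F [-0.6 -0.8 -1.8]
[-0.02, 0.04, 0.39] [0.0, 0.0, -0.06] rows>=0.2
[-0.02, 0.04, 0.85] [0.0, 0.0, -0.06] rows>=0.4
```

View pics/c1.png

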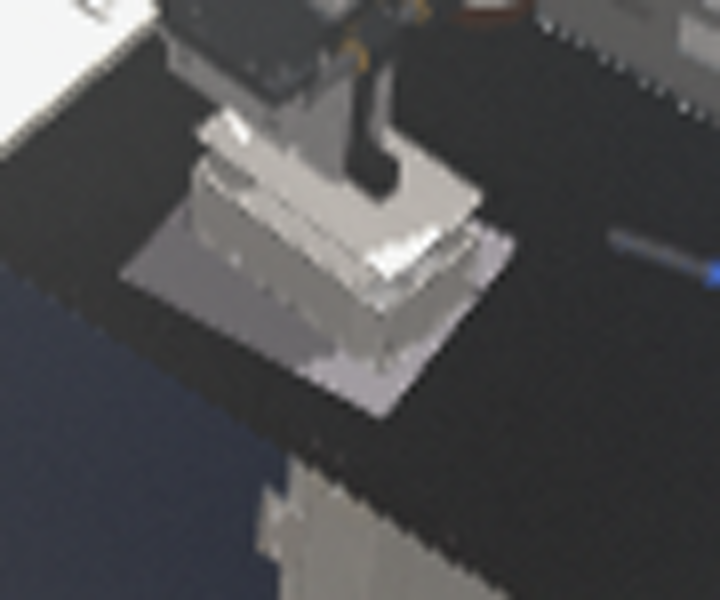

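View budget is spent (14). The last crop shows the lid hovering parallel just above the box: plate corners about (198,135), (383,281), (483,195); rim corners about (196,165), (382,303), (477,238). I'll compare the corners on their planes.

```bash
python3 - <<'E'
from h import *
np.set_printoptions(precision=4,suppress=True)
s=lambda l:np.array(l)/8+[305-.44,225-.44]
L=plane("scene",s([(198,135),(383,281),(483,195)]),.073)
B=plane("scene",s([(196,165),(382,303),(477,236)]),.048)
print(L,B,L-B,sep="\n")
# expected pixel positions of lid plate top and rim for TCP-derived poses
a=np.radians(85.3);u=np.array([np.cos(a),np.sin(a)]);v=np.array([u[1],-u[0]])
for c,z in(((.4492,-.1499),.0744),((.4503,-.1505),.048)):
    X=[np.r_[np.array(c)+i*.032*v+j*.058*u,z] for i,j in((-1,1),(-1,-1),(1,-1))]
    print(((proj("scene",X)-[305-.44,225-.44])*8).round(0))
E
```

```text
[[ 0.4243 -0.0902  0.073 ]
 [ 0.4109 -0.2022  0.073 ]
 [ 0.4782 -0.207   0.073 ]]
[[ 0.4274 -0.0878  0.048 ]
 [ 0.4181 -0.1985  0.048 ]
 [ 0.4758 -0.2082  0.048 ]]
[[-0.0031 -0.0023  0.025 ]
 [-0.0073 -0.0036  0.025 ]
 [ 0.0024  0.0012  0.025 ]]
[[194. 135.]
 [391. 280.]
 [487. 199.]]
[[194. 173.]
 [389. 318.]
 [484. 237.]]
```

arm_command(
  commands=[
    {"xyz":[0.02,0.05,0],"twist":[0,0,0]},
    {"xyz":[0.02,0.05,0.3],"twist":[0,0,0]},
    {"xyz":[0.02,0.05,0.5],"twist":[0,0,0]},
    {"xyz":[0.02,0.05,0.65],"twist":[0,0,0]},
    {"xyz":[0.02,0.05,0.75],"twist":[0,0,0]},
    {"xyz":[0.02,0.05,0.8],"twist":[0,0,0]},
    {"xyz":[0.02,0.05,0.8],"twist":[0,0,0]},
  ],
)

```text
time: 56.15
position: [0.4502, -0.1499, 0.0565]
ee_rot: [-2.313, -2.126, 0.0]
ft_force: [0.4, 0.7, -0.9]
grip_width: 0.144
finger_force: 30.0
```

arm_command(
  commands=[
    {"xyz":[0,0,0.04],"twist":[0,0,0]},
    {"xyz":[0,0,0.08],"twist":[0,0,0]},
    {"xyz":[0,0,0.12],"twist":[0,0,0]},
    {"xyz":[0,0,0.12],"twist":[0,0,0]},
  ],
)

```text
time: 56.55
position: [0.4503, -0.1499, 0.0537]
ee_rot: [2.313, 2.126, 0.0]
ft_force: [0.5, 0.1, 1.5]
grip_width: 0.141
finger_force: 30.0
```

Seated: TCP z is 0.0537 against 0.0538 expected. Release, retreat and check.

arm_command(
  commands=[
    {"xyz":[0,0,0],"twist":[0,0,0]},
    {"xyz":[0,0,0],"twist":[0,0,0]},
    {"xyz":[0,0,0],"twist":[0,0,0]},
    {"xyz":[0,0,0],"twist":[0,0,0]},
    {"xyz":[0,0,-1],"twist":[0,0,0]},
    {"xyz":[0,0,-2.5],"twist":[0,0,0]},
    {"xyz":[0,0,-4.5],"twist":[0,0,0]},
    {"xyz":[0,0,-7],"twist":[0,0,0]},
    {"xyz":[0,0,-9],"twist":[0,0,0]},
    {"xyz":[0,0,-11],"twist":[0,0,0]},
    {"xyz":[0,0,-11],"twist":[0,0,0]},
  ],
  fingers=44,
)

```text
time: 57.65
position: [0.451, -0.1502, 0.334]
ee_rot: [2.308, 2.121, 0.005]
ft_force: [-0.6, 0.1, -1.7]
grip_width: 0.465
finger_force: 0.0
```

arm_command(
  commands=[
    {"xyz":[12,0,0],"twist":[0,0,0]},
    {"xyz":[12,0,0],"twist":[0,0,0]},
    {"xyz":[12,0,0],"twist":[0,0,0]},
    {"xyz":[12,0,0],"twist":[0,0,0]},
    {"xyz":[12,0,0],"twist":[0,0,0]},
    {"xyz":[12,0,0],"twist":[0,0,0]},
    {"xyz":[12,0,0],"twist":[0,0,0]},
    {"xyz":[12,0,0],"twist":[0,0,0]},
  ],
)

```text
time: 58.45
position: [0.4753, 0.1497, 0.3278]
ee_rot: [-2.31, -2.128, 0.002]
ft_force: [-0.2, 0.0, -0.0]
grip_width: 0.467
finger_force: 0.0
```

```bash
python3 - <<'E'
from h import *
np.set_printoptions(precision=4,suppress=True)
plan()
T=img("top",6)
for r in rects("top",T,(322,180,400,238),225): P=plane("top",r,.051);print(P.mean(0),np.linalg.norm(P[1]-P[0]),np.linalg.norm(P[2]-P[1]),P.tolist())
# knob (pan at rest)
for r in rects("top",T,(250,212,272,232),0,70,20): print("knob",r.mean(0))
A=np.load("av.npz")["top"].astype(np.uint8)
for r in rects("top",A,(250,212,272,232),0,70,20): print("knob0",r.mean(0))
print(ringprof("top",T,[.4592,.3621],.256,.006,.02,step=10)[15:28])
E
```

```text
t 58.5 p [0.4753 0.1497 0.3278] yaw -4.7 grip 43.9mm J6 0.31 F [-0.2  0.  -0. ]
[ 0.4511 -0.15    0.051 ] 0.06636722816084259 0.11850734476680831 [[0.42273075184222897, -0.08830944091148377, 0.050999999999999934], [0.488846422385868, -0.09408240222421736, 0.050999999999999934], [0.4794071992201455, -0.21221322728570102, 0.050999999999999934], [0.41334825137960396, -0.2055435833683139, 0.050999999999999934]]
knob [256.5 221.5]
knob0 [255.75 222.75]
[251 250 247 231 218 236 245 248 248 248 248 248 247]
```

```bash
python3 -c "
from workcell import workorder
print(workorder.job_done())"
```

```text
the job is handed in; nothing more can be done
None
```

I finished the whole job and handed it in at about 58 s. Both balls are in the lidded box in the middle of the mat, the cylinder is still in the wheel and the pan is back at rest; the hand-in returned no verdict, so I don't know how it was judged.

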